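# Tidy the tea things: cups nested on the stand, caddy closed, scoop on top

## Task

Clear up after tea: first put the lid on the open steel caddy, then take the scoop that lies across the little goblet-shaped wooden stand and lay it across the caddy's lid, balanced there right way up. Then nest all the small celadon cups, upright, one inside another, in a single straight stack in the socket of that stand, lowering each cup into place rather than dropping it. Leave the bamboo whisk standing on its shaper.

Things in the scene. Friction and masses are not known exactly. Their poses are not given: they have to be found in the camera images.
- stand: round wooden goblet-shaped cup holder, fixed to the table: foot disc 92 mm across and 10 mm thick, short stem 34 mm across, and on it a round open socket, 51 mm across outside below and 69 mm at its rim, 72 mm above the table. Inside, the socket is 46 mm across at its flat floor, 40 mm above the table, and widens evenly to 61 mm at the rim (32 mm deep). Origin: centre of the underside, z up
- stand_seat (a point): centre of the flat floor of the stand's socket, 40 mm above the table, z up; the lowest cup stands here, with about 3 mm of play all round
- caddy: plain upright steel tea caddy, open, fixed to the table: body 66 mm across and 70 mm high, ending in a flat shoulder, on which a neck 48 mm across rises 12 mm further to the open mouth. Origin: centre of the underside, z up
- lid: steel cap of the caddy, 62 mm across, 20 mm high, flat top, on the table open side down. Inside 54 mm across, 16 mm deep; it goes over the caddy's neck with about 3 mm of play all round and then stands on the shoulder, underside 70 mm and top 90 mm above the table. Mass about 60 g. Origin: centre of its open underside, z up
- scoop: wooden tea scoop, 178 mm long, at first lying across the rim of the stand, 72 mm up. Handle 10 mm wide, 9 mm high from x = -88 to +55 mm; then a slightly upturned blade 20 mm wide, 4 mm thick, to x = +90 mm. Origin: on the flat underside at the balance point (within 2 mm), x towards the blade, z up. Mass about 25 g. Laid on the closed caddy its underside is 90 mm above the table
- cup1: one of the identical celadon cups (3 to 5 present; an absent one reads None), upright on the table. Height 62 mm; rim 68 mm across outside, upright over the top 6 mm, then narrowing to 43 mm at 12 mm height; straight foot 41 mm across. Wall 3.5 mm. Inside floor 28 mm up, so each nested cup sits 28 mm above the one below, side play about 2 mm. About 120 g. Origin: centre of underside; z up
- cup2: one of the identical celadon cups (3 to 5 present; an absent one reads None), upright on the table. Height 62 mm; rim 68 mm across outside, upright over the top 6 mm, then narrowing to 43 mm at 12 mm height; straight foot 41 mm across. Wall 3.5 mm. Inside floor 28 mm up, so each nested cup sits 28 mm above the one below, side play about 2 mm. About 120 g. Origin: centre of underside; z up
- cup3: one of the identical celadon cups (3 to 5 present; an absent one reads None), upright on the table. Height 62 mm; rim 68 mm across outside, upright over the top 6 mm, then narrowing to 43 mm at 12 mm height; straight foot 41 mm across. Wall 3.5 mm. Inside floor 28 mm up, so each nested cup sits 28 mm above the one below, side play about 2 mm. About 120 g. Origin: centre of underside; z up
- cup4: one of the identical celadon cups (3 to 5 present; an absent one reads None), upright on the table. Height 62 mm; rim 68 mm across outside, upright over the top 6 mm, then narrowing to 43 mm at 12 mm height; straight foot 41 mm across. Wall 3.5 mm. Inside floor 28 mm up, so each nested cup sits 28 mm above the one below, side play about 2 mm. About 120 g. Origin: centre of underside; z up
- cup5: one of the identical celadon cups (3 to 5 present; an absent one reads None), upright on the table. Height 62 mm; rim 68 mm across outside, upright over the top 6 mm, then narrowing to 43 mm at 12 mm height; straight foot 41 mm across. Wall 3.5 mm. Inside floor 28 mm up, so each nested cup sits 28 mm above the one below, side play about 2 mm. About 120 g. Origin: centre of underside; z up
- tin: bystander among the cups: a squat dark wooden pot with a copper-coloured collar, 53 mm across and 48 mm high, standing loose on the table. Origin: centre of the underside
- whisk: bystander: bamboo whisk standing on its white porcelain shaper (one loose piece), 60 mm across at the foot, 125 mm high. Origin: centre of the underside, z up. It must not be knocked over
Mind the look-alikes: they are no part of the job. There is more than one size of the stand; the one meant has the size given above. Leave any yellow look-alike of the cup2 alone.

How it is judged:
By the outcome, as a careful person would: the job done as asked, in the order asked, and still so for the second after the job is handed in, with the robot touching nothing.
Of cup1, cup2, cup3, cup4, cup5 only 3 to 5 are there at a start; the rules pass over those that are not, and their reading is None.
At some moment in a run one of cup1, cup2, cup3, cup4, cup5, lid may be knocked a few centimetres aside while the robot is not near it.
It also fails if it takes over 210 s, if anything falls off the work surface, if the arm or the gripper's body presses on something with over 40 N, if the wrist force passes 120 N, or if a joint passes its speed limit or range.

## Robot

A 7-joint arm with a two-finger parallel gripper is mounted at the origin on the work surface. World frame = base frame: x ahead of the robot, y to its left, z up, the work surface at z = 0. Lengths are in m, angles in rad, forces in N, time in s.
With the tool pointing down it reaches from about 0.425 to 0.925 m from the base axis. Payload 6.8 kg.
Tool frame: the origin (TCP) lies midway between the tips of the shut fingers; the grasp point (between the pads) lies 19 mm behind it (bot.hold_point_z is the distance from the TCP to the grasp point, in m); z points along the fingers, y is the line along which they close (so a half turn about z gives the same grasp; the last joint's range is limited). The gripper opens to 85 mm and grips with 20 to 120 N. Pads are 22 mm wide; open, the fingers measure 114 mm over their backs; the gripper's body (76 mm by 85 mm) begins 54 mm behind the grasp point. The pads swing forward as they close: fully open they stand 13 mm farther back than shut.
Start: joints at [-1.3, 0.477, 0.022, 1.555, -0.011, 1.109, -0.083], TCP at [0.25, 0.627, 0.231] pointing down, gripper open.
Joint ranges: [-2.96, 2.96], [-0.34, 2.1], [-1.41, 1.46], [0.24, 2.44], [-1.37, 4.51], [0.17, 1.92], [-2.96, 2.96]. Speed limits (rad/s): [2.39, 2.39, 3.14, 3.14, 3.14, 3.14, 3.14].

## Interface

Orientations are given as a unit quaternion [w, x, y, z].
In Python, from station import bot gives the robot as it stands. The module is installed in compiled form; this text tells all that it offers.
- The arm moves only by the tool step_arm, never from a script. Its argument "increments" is a list that holds one entry, the list of rows, each a list of 7 numbers: the opening, from -1 (shut) to 1 (fully open), then the shift along the tool's x, y, z in mm, then the turn, a rotation vector about the tool's x, y, z in degrees. In form: [[[grip, x, y, z, ax, ay, az], ...]]. A call has 1 to 10 rows; each row is the pose to reach, as a shift and turn from the pose commanded when the call began, along the tool's axes at that moment; what a row does not reach only later rows make up. A row lasts 1/12 s, in which the tool goes at most 41.7 mm and 7.16 degrees, less where a joint would pass 70% of its speed; a pose out of reach is approached as far as the arm can. A call with a gripper value outside its range is refused whole. The fingers move at their own pace and stop on an object; "force" is the grip in N (left out, the last holds). Time passes only in rows, so rows that repeat a pose let the fingers close. It gives the time, the measured TCP pose, the force, the opening and the grip force at its end, in the units of the state.
- bot.get_obs(): the state, without advancing time (a new reading comes with each control period).
- bot.read_camera(name): name is "side" or "top"; returns a dict with "image" (400x640x3 uint8, red, green, blue), "camera_matrix" (3x3 intrinsics, pixels), "R" (3x3) and "t" (3): a world point X has camera coordinates R X + t. Camera axes: x right, y down, z forward; pixel columns grow to the right and rows downward; lengths in m; the calibration is good to about 2 mm. A picture is of the moment at which its call begins. There is no depth.
- bot.hand_in(): hands the job in; it is judged then, once.
The state is a dict: "t": time; "q": joint angles; "joint_vel": joint speeds; "joint_torque": joint torques, N m; "eef_pos": TCP position; "tool_rot": TCP orientation; "contact_force": force on the tool from outside, world axes, zero at the start; "torque": the same for the moment, N m; "gripper_width": opening from 0.0 (shut) to 1.0 (fully open); "grasp_force": force on a finger pad.
Only numpy, scipy, OpenCV 4.12 (cv2) and the standard library are available. Lean on these libraries where they do the work, as an engineer would, in place of code of your own. Each camera call takes 0.05 s, during which the arm holds its last target. There are 200 camera calls.

## Working session

There is one attempt and no reset: what is moved stays moved. The work goes in short steps, Python scripts to look and compute and a tool call to move; the robot and the scene stay as the last step left them, time stands still between calls to the robot, and variables do not carry over. Pictures are saved under pics/ and viewed, at most 14 in all, crops included, and the job is handed in when it is done.

Besides the shell and the picture viewer there is one more tool, called after "Call:" in YAML: its name, and indented under it one key for each argument. step_arm: Moves the arm, as the interface text tells. Its arguments: {"type":"object","properties":{"increments":{"type":"array"},"force":{"type":"number"}},"required":["increments"]}

```bash
mkdir -p pics; cat > h.py <<'E'
import numpy as np, cv2
from station import bot
def snap(name,out,crop=None,scale=1):
    c=bot.read_camera(name); im=c["image"][:,:,::-1]
    if crop: x0,y0,x1,y1=crop; im=im[y0:y1,x0:x1]
    if scale!=1: im=cv2.resize(im,None,fx=scale,fy=scale,interpolation=cv2.INTER_CUBIC)
    cv2.imwrite(out,im); return c
def pix(c,X):
    p=c["R"]@np.array(X,float)+c["t"]; p=c["camera_matrix"]@p; return p[:2]/p[2]
def world(c,u,v,z):
    d=c["R"].T@np.linalg.inv(c["camera_matrix"])@np.array([u,v,1.]); o=-c["R"].T@c["t"]
    return o+d*(z-o[2])/d[2]
E
python3 - <<'E'
from h import *
c=snap("top","pics/t1.png",None,1.25);d=snap("side","pics/s1.png",None,1.25)
for k in(c,d): print((-k["R"].T@k["t"]).round(3),k["R"].round(3).tolist(),k["camera_matrix"][0,0])
o=bot.get_obs();print({k:np.round(v,3) for k,v in o.items()}, bot.hold_point_z)
E
```

```text
[ 0.391 -0.013  0.981] [[0.004, -1.0, 0.014], [-0.98, -0.007, -0.197], [0.197, -0.013, -0.98]] 372.1491836068671
[ 0.153 -0.946  0.747] [[0.916, -0.401, -0.02], [-0.237, -0.5, -0.833], [0.324, 0.768, -0.553]] 461.52980029875295
{'t': np.float64(0.1), 'q': array([-1.3  ,  0.478,  0.022,  1.556, -0.011,  1.109, -0.083]), 'joint_vel': array([-0.001, -0.001, -0.   , -0.003, -0.   ,  0.   ,  0.001]), 'joint_torque': array([ 5.0000e-03, -5.9777e+01,  1.6140e+00, -2.8195e+01,  1.3000e-02,
        5.0000e-03, -0.0000e+00]), 'eef_pos': array([0.249, 0.627, 0.23 ]), 'tool_rot': array([-0.   ,  0.188,  0.982, -0.001]), 'contact_force': array([0.154, 0.336, 0.193]), 'torque': array([ 0.013, -0.002,  0.032]), 'grasp_force': np.float64(0.0), 'gripper_width': np.float64(0.999)} 0.0187
```

View pics/t1.png

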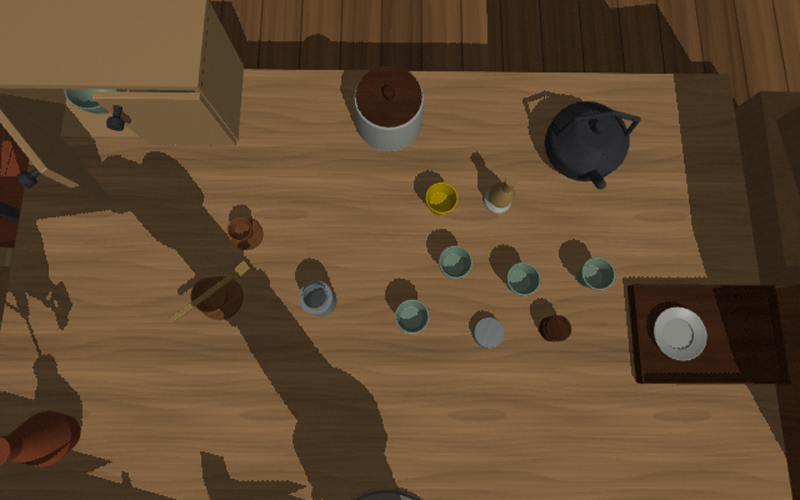

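View pics/s1.png

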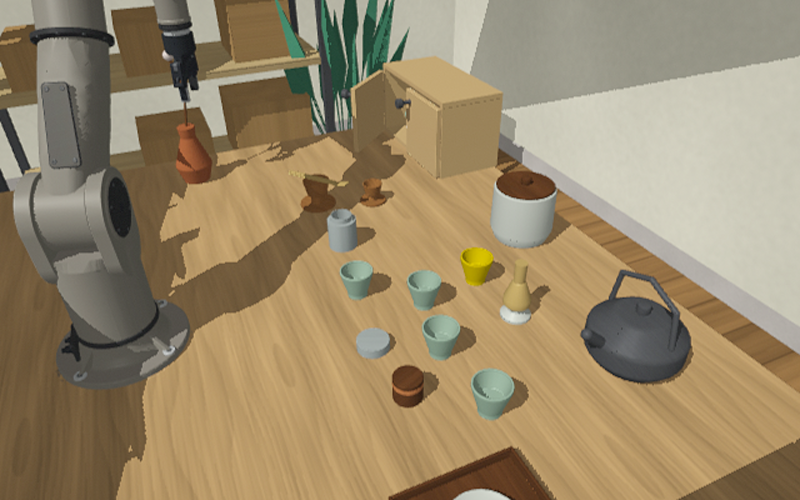

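The top view shows four celadon cups at (455,262), (523,279), (598,274) and (412,316). The stand with the scoop is at (217,297), with a smaller decoy stand at (245,233). The caddy is at (317,298), the lid at (489,333), the tin at (555,328) and the whisk at (500,195). Next I'll fit silhouettes in both views.

```bash
cat >> h.py <<'E'
from scipy.optimize import least_squares
PROF=dict(cup=[(0,20.5),(12,21.5),(56,34),(62,34)],lid=[(0,31),(20,31)],tin=[(0,26.5),(48,26.5)],caddy=[(0,33),(70,33),(70,24),(82,24)],closed=[(0,33),(70,33),(90,31)])
A=np.linspace(0,2*np.pi,40)
def hull(c,kind,x,y,z=0):
    pts=[pix(c,(x+r/1e3*np.cos(a),y+r/1e3*np.sin(a),z+h/1e3)) for h,r in PROF[kind] for a in A]
    return cv2.convexHull(np.array(pts,np.float32))
def feat(h):
    m=cv2.moments(h); return np.array([m["m10"]/m["m00"],m["m01"]/m["m00"]])
def blobs(c,kind,amin=60):
    hsv=cv2.cvtColor(c["image"],cv2.COLOR_RGB2HSV)
    if kind=="cup": m=cv2.inRange(hsv,(65,25,25),(95,140,255))
    else: m=cv2.inRange(hsv,(85,12,40),(125,120,255))
    m=cv2.morphologyEx(m,cv2.MORPH_CLOSE,np.ones((3,3)))
    cs,_=cv2.findContours(m,cv2.RETR_EXTERNAL,cv2.CHAIN_APPROX_NONE)
    return [cv2.convexHull(k) for k in cs if cv2.contourArea(k)>amin]
def fit(c,h,kind,z=0):
    f=feat(h); g=world(c,*f,z+.03)[:2]
    s=least_squares(lambda p:feat(hull(c,kind,*p,z))-f,g,x_scale=.01,diff_step=1e-4)
    return s.x, cv2.contourArea(h)/cv2.contourArea(hull(c,kind,*s.x,z))
def scan(kinds=("cup","lid","caddy"),cams=("top","side")):
    for n in cams:
        c=bot.read_camera(n)
        for k in kinds:
            for h in blobs(c,k):
                p,a=fit(c,h,k)
                if .8<a<1.2: print(n,k,(p*1000).round(1),"area ratio %.2f"%a,feat(h).round())
E
python3 - <<'E'
from h import *
scan()
c=snap("top","pics/t2.png",(120,150,290,280),4.5);
E
```

```text
top cup [450.4 -49.4] area ratio 0.82 [329. 253.]
side cup [ 538.5 -423.3] area ratio 0.88 [393. 313.]
side cup [ 526.8 -272.2] area ratio 0.86 [352. 268.]
side cup [ 560.7 -136.1] area ratio 0.85 [339. 231.]
side cup [451.7 -47.7] area ratio 0.85 [285. 222.]
```

View pics/t2.png

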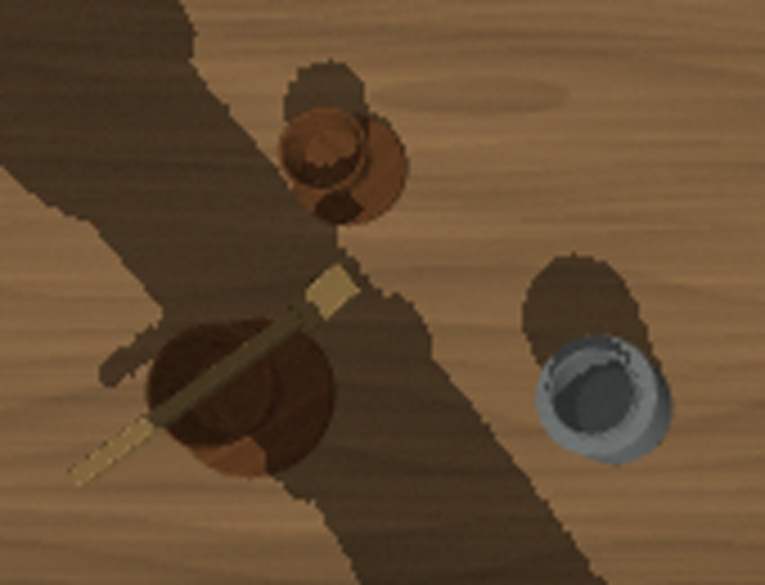

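The crop shows the stand's rim centred near (210,383) and its foot near (256,397). The scoop's tail is at (77,479) and its blade tip at (347,277). The caddy's mouth is near (590,393).

```bash
sed -i 's/(65,25,25),(95,140,255)/(55,18,15),(100,160,255)/' h.py
python3 - <<'E'
from h import *
c=snap("top","pics/t3.png",(300,190,500,290),4);d=snap("side","pics/s3.png",(225,130,345,200),6)
P=lambda u,v,z:(world(c,120+u/4.5-.4,150+v/4.5-.4,z)*1000).round(1)
print("rim",P(210,383,.072),"foot",P(256,397,.01),"tail",P(77,479,.081),"blade",P(347,277,.085),"mouth",P(590,393,.082))
for k,n in((c,"top"),(d,"side")):
  hsv=cv2.cvtColor(k["image"],cv2.COLOR_RGB2HSV)
  for q in([(391,266),(254,239),(254,248),(364,212)] if n=="top" else[(298,276),(274,187),(337,237)]): print(n,q,hsv[q[1],q[0]])
for n,k in(("top",c),("side",d)):
  for h in blobs(k,"cup"):
    p,a=fit(k,h,"cup")
    if .5<a<1.4: print(n,(p*1000).round(1),round(a,2),feat(h).round())
E
```

```text
rim [491.3 348.4  72. ] foot [490.2 346.   10. ] tail [439.  410.6  81. ] blade [547.7 274.5  85. ] mouth [485.9 141.4  82. ]
top (391, 266) [ 80   7 112]
top (254, 239) [90  9 59]
top (254, 248) [ 83   9 111]
top (364, 212) [60 36 63]
side (298, 276) [ 79  12 171]
side (274, 187) [ 77  12 146]
side (337, 237) [ 66  37 143]
top [450.6 -48.7] 0.89 [329. 253.]
top [ 526.9 -272.7] 0.88 [418. 223.]
top [ 538.4 -424.6] 0.88 [477. 219.]
top [ 559.8 -136.5] 0.89 [364. 209.]
top [917.4 648.5] 0.8 [73. 79.]
side [ 538.6 -423.2] 0.9 [393. 313.]
side [ 527.  -271.9] 0.87 [352. 268.]
side [ 560.6 -136.2] 0.86 [339. 231.]
side [451.7 -47.6] 0.86 [285. 222.]
side [ 18.  490.7] 1.15 [ 95. 165.]
```

View pics/t3.png

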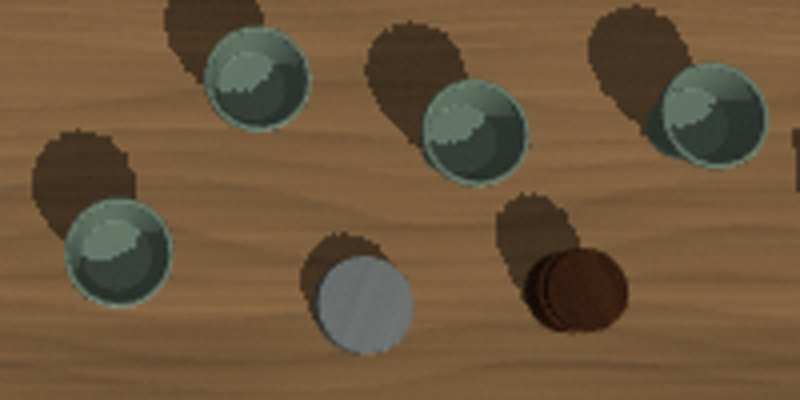

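View pics/s3.png

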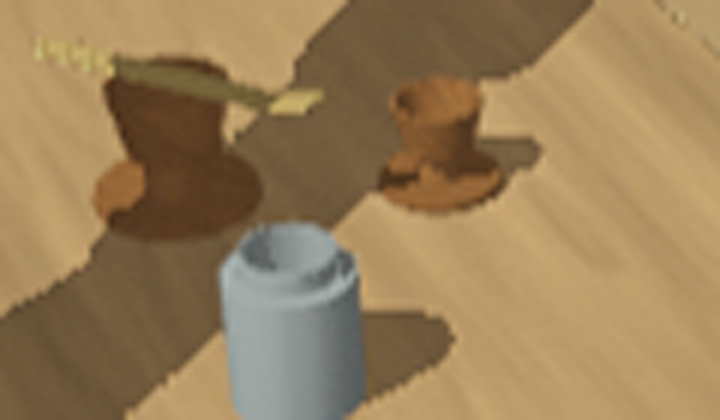

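Both views agree on the cups to within 1 mm: (451,-48), (527,-272), (538.5,-424) and (560,-136). Next: the steel objects, a stand check from the side view, and the first move to the lid.

```bash
sed -i 's/(85,12,40),(125,120,255)/(65,4,40),(125,60,255)/' h.py
cat >> h.py <<'E'
from scipy.spatial.transform import Rotation as Ro
def tool():
    o=bot.get_obs(); w,x,y,z=o["tool_rot"]; return o["eef_pos"]*1000,Ro.from_quat([x,y,z,w]),o
def go(target,yaw,tilt=True):
    """shift(mm)/turn(deg) in tool axes to reach target with tool down, tool y axis at world angle yaw (mod 180)"""
    p,R,o=tool(); best=None
    for a in(yaw,yaw+180):
        a=np.radians(a); y=np.array([np.cos(a),np.sin(a),0]); z=np.array([0,0,-1.]); T=Ro.from_matrix(np.stack([np.cross(y,z),y,z],1))
        r=(R.inv()*T).as_rotvec(degrees=True)
        if best is None or np.linalg.norm(r)<np.linalg.norm(best): best=r
    print("t %.1f p"%o["t"],p.round(1),"shift",R.inv().apply(np.array(target)-p).round(1),"turn",best.round(1),"q7 %.2f"%o["q"][6],"F",o["contact_force"].round(1),"w %.3f"%o["gripper_width"],"gf %.1f"%o["grasp_force"])
E
python3 - <<'E'
from h import *
for n in("top","side"):
  c=bot.read_camera(n)
  for k in("lid","caddy"):
    for h in blobs(c,k):
      p,a=fit(c,h,k)
      if .7<a<1.3: print(n,k,(p*1000).round(1),round(a,2),feat(h).round())
d=c
for z,r,X in((.01,.046,(.4905,.3465)),(.072,.0345,(.4905,.3465))):
  pp=np.array([pix(d,(X[0]+r*np.cos(a),X[1]+r*np.sin(a),z)) for a in A]); pp=(pp-[225,130])*6; print(pp.min(0).round(),pp.max(0).round())
print(world(d,225+40/6,130+46/6,.081),world(d,225+312/6,130+97/6,.083))
p,R,o=tool(); print(R.as_matrix().round(2).tolist())
E
```

```text
top lid [ 421.  -208.9] 0.86 [391. 266.]
top lid [452.8 -51.1] 1.09 [329. 253.]
top lid [489.1 145.1] 1.24 [254. 239.]
top lid [ 532.6 -286.5] 0.99 [418. 223.]
top lid [ 544.3 -444. ] 1.03 [477. 219.]
top lid [ 567.9 -143.4] 1.01 [364. 210.]
top caddy [450.2 -49.5] 0.84 [329. 253.]
top caddy [485.9 139.9] 0.89 [254. 239.]
top caddy [ 562.2 -139.1] 0.71 [364. 210.]
side lid [ 421.9 -207.1] 0.84 [298. 274.]
side caddy [487.  141.3] 0.88 [273. 184.]
side caddy [-272.1 1086.4] 0.79 [ 10. 113.]
side caddy [1003.2 2428.6] 0.72 [234.  11.]
[ 89. 146.] [258. 229.]
[98. 55.] [228. 115.]
[0.43932074 0.40190284 0.081     ] [0.55069128 0.27794926 0.083     ]
[[-0.93, 0.37, -0.0], [0.37, 0.93, -0.0], [0.0, -0.0, -1.0]]
```

```bash
cat >> h.py <<'E'
def plan(wps):
    p,R,o=tool(); print("t %.1f p"%o["t"],p.round(1),"F",o["contact_force"].round(1),"w %.3f"%o["gripper_width"],"gf %.1f"%o["grasp_force"],"q7 %.2f"%o["q"][6])
    for x,y,zz,yaw in wps:
        best=None
        for a in(yaw,yaw+180):
            a=np.radians(a); Y=np.array([np.cos(a),np.sin(a),0]); Z=np.array([0,0,-1.]); T=Ro.from_matrix(np.stack([np.cross(Y,Z),Y,Z],1))
            r=(R.inv()*T).as_rotvec(degrees=True)
            if best is None or np.linalg.norm(r)<np.linalg.norm(best): best=r
        s=R.inv().apply(np.array([x,y,zz])-p).round(1); best=best.round(1)
        print((x,y,zz,yaw),s.tolist()+best.tolist(),"rows>=%.1f"%max(np.linalg.norm(s)/41.7,np.linalg.norm(best)/7.16))
        p=p+R.apply(s); R=R*Ro.from_rotvec(best,degrees=True)
E
python3 - <<'E'
from h import *
plan([(440,320,230,36),(480,0,200,0),(421.4,-208,150,-26),(421.4,-208,25,-26)])
E
```

```text
t 0.5 p [249.6 627.2 231.3] F [ 0.1 -0.4  0.1] w 1.001 gf 0.0 q7 -0.08
(440, 320, 230, 36) [-290.5, -215.0, 1.3, -0.0, -0.0, 32.3] rows>=8.7
(480, 0, 200, 0) [-282.4, -155.7, 30.0, -0.0, 0.0, 36.0] rows>=7.8
(421.4, -208, 150, -26) [-208.0, -58.6, 50.0, -0.0, 0.0, 26.0] rows>=5.3
(421.4, -208, 25, -26) [0.0, 0.0, 125.0, -0.0, 0.0, 0.0] rows>=3.0
```

Call:
step_arm:
  increments:
    - [[1,-290.5,-215,1.3,0,0,32.3],[1,-290.5,-215,1.3,0,0,32.3],[1,-290.5,-215,1.3,0,0,32.3],[1,-290.5,-215,1.3,0,0,32.3],[1,-290.5,-215,1.3,0,0,32.3],[1,-290.5,-215,1.3,0,0,32.3],[1,-290.5,-215,1.3,0,0,32.3],[1,-290.5,-215,1.3,0,0,32.3],[1,-290.5,-215,1.3,0,0,32.3],[1,-290.5,-215,1.3,0,0,32.3]]

```text
t: 1.28
eef_pos: [0.4441, 0.3129, 0.2305]
tool_rot: [0.001, 0.459, 0.889, -0.0]
contact_force: [0.1, -0.5, 0.2]
gripper_width: 1.001
grasp_force: 0.0
```

Call:
step_arm:
  increments:
    - [[1,-282.4,-155.7,30,0,0,36],[1,-282.4,-155.7,30,0,0,36],[1,-282.4,-155.7,30,0,0,36],[1,-282.4,-155.7,30,0,0,36],[1,-282.4,-155.7,30,0,0,36],[1,-282.4,-155.7,30,0,0,36],[1,-282.4,-155.7,30,0,0,36],[1,-282.4,-155.7,30,0,0,36],[1,-282.4,-155.7,30,0,0,36]]

```text
t: 2.03
eef_pos: [0.48, -0.007, 0.2001]
tool_rot: [0.001, 0.711, 0.704, -0.001]
contact_force: [-0.7, -0.1, -0.4]
gripper_width: 1.002
grasp_force: 0.0
```

Call:
step_arm:
  increments:
    - [[1,-208,-58.6,50,0,0,26],[1,-208,-58.6,50,0,0,26],[1,-208,-58.6,50,0,0,26],[1,-208,-58.6,50,0,0,26],[1,-208,-58.6,50,0,0,26],[1,-208,-58.6,50,0,0,26],[1,-208,-58.6,50,0,0,26]]

```text
t: 2.62
eef_pos: [0.4197, -0.2114, 0.1497]
tool_rot: [0.0, 0.85, 0.527, -0.001]
contact_force: [-0.0, 0.2, 0.1]
gripper_width: 1.003
grasp_force: 0.0
```

```bash
python3 - <<'E'
from h import *
c=bot.read_camera("side")
for h in blobs(c,"lid"):
  p,a=fit(c,h,"lid"); print((p*1000).round(1),round(a,2)) if .7<a<1 and abs(p[0]-.42)<.15 else 0
plan([(421.4,-208,30,-26),(421.4,-208,0,-26)])
E
```

```text
[ 421.8 -207. ] 0.84
t 2.7 p [ 420.8 -209.1  149.9] F [2.1 0.1 0.7] w 1.004 gf 0.0 q7 0.14
(421.4, -208, 30, -26) [1.3, 0.1, 119.9, -0.0, 0.0, -0.2] rows>=2.9
(421.4, -208, 0, -26) [0.0, -0.0, 30.0, -0.0, 0.0, -0.0] rows>=0.7
```

Call:
step_arm:
  increments:
    - [[1,0,0,40,0,0,0],[1,0,0,80,0,0,0],[1,0,0,110,0,0,0],[1,0,0,125,0,0,0],[1,0,0,135,0,0,0],[1,0,0,141,0,0,0],[1,0,0,145,0,0,0],[1,0,0,148,0,0,0],[1,0,0,148,0,0,0],[1,0,0,148,0,0,0]]

```text
t: 3.5
eef_pos: [0.4221, -0.208, 0.0027]
tool_rot: [0.0, 0.848, 0.53, 0.001]
contact_force: [-0.3, -1.0, 0.1]
gripper_width: 0.996
grasp_force: 0.0
```

Call:
step_arm:
  increments:
    - [[-1,0,0,0,0,0,0],[-1,0,0,0,0,0,0],[-1,0,0,0,0,0,0],[-1,0,0,0,0,0,0],[-1,0,0,0,0,0,0],[-1,0,0,0,0,0,0],[-1,0,0,0,0,0,0],[-1,0,0,0,0,0,0]]
  force: 30

```text
t: 4.17
eef_pos: [0.4218, -0.208, 0.003]
tool_rot: [0.0, 0.848, 0.53, 0.001]
contact_force: [-2.1, 1.9, 9.9]
gripper_width: 0.717
grasp_force: 29.8
```

```bash
python3 - <<'E'
from h import *
snap("side","pics/s4.png",(230,180,400,320),4)
plan([])
E
```

```text
t 4.2 p [ 421.8 -208.1    2.9] F [-2.1  1.8 11.1] w 0.718 gf 29.8 q7 0.39
```

View pics/s4.png

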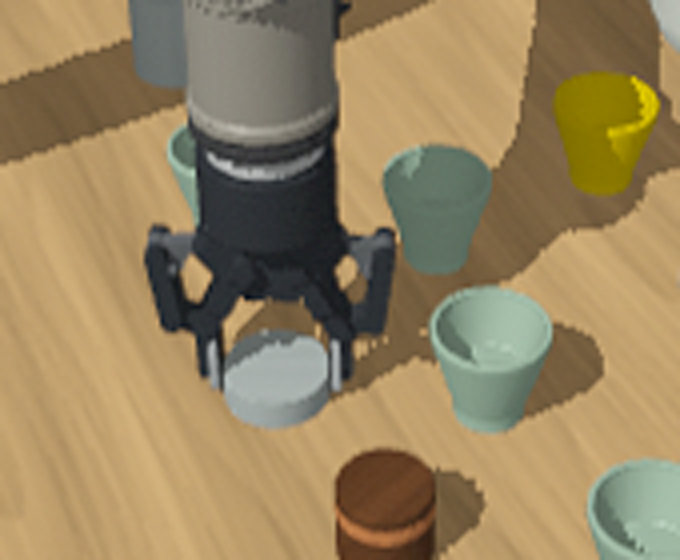

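The lid is gripped (opening 61 mm, 30 N). I'll lift it and carry it over the caddy.

```bash
python3 - <<'E'
from h import *
plan([(421.8,-208.1,180,-26),(480,0,180,0),(486.4,140.6,150,16),(486.4,140.6,88,16)])
E
```

```text
t 4.2 p [ 421.8 -208.1    2.9] F [-2.1  1.8 11.1] w 0.718 gf 29.8 q7 0.39
(421.8, -208.1, 180, -26) [0.1, 0.2, -177.1, 0.1, -0.1, -0.0] rows>=4.2
(480, 0, 180, 0) [212.6, -39.0, -0.1, -0.1, 0.0, -26.0] rows>=5.2
(486.4, 140.6, 150, 16) [140.6, 6.3, 29.9, 0.0, 0.0, -16.0] rows>=3.5
(486.4, 140.6, 88, 16) [0.1, -0.0, 62.0, 0.0, 0.0, -0.0] rows>=1.5
```

Call:
step_arm:
  increments:
    - [[-1,0,0,-10,0,0,0],[-1,0,0,-30,0,0,0],[-1,0,0,-70,0,0,0],[-1,0,0,-110,0,0,0],[-1,0,0,-150,0,0,0],[-1,0,0,-177,0,0,0],[-1,0,0,-177,0,0,0]]

```text
t: 4.8
eef_pos: [0.4242, -0.2096, 0.1844]
tool_rot: [0.003, 0.848, 0.529, 0.004]
contact_force: [0.1, -1.1, -0.5]
gripper_width: 0.715
grasp_force: 33.2
```

Call:
step_arm:
  increments:
    - [[-1,30,-5,0,0,0,-4],[-1,60,-11,0,0,0,-8],[-1,90,-16,0,0,0,-12],[-1,120,-22,0,0,0,-16],[-1,150,-28,0,0,0,-20],[-1,180,-33,0,0,0,-23],[-1,212.6,-39,0,0,0,-26],[-1,212.6,-39,0,0,0,-26]]

```text
t: 5.47
eef_pos: [0.4809, 0.0069, 0.179]
tool_rot: [-0.0, 0.703, 0.711, 0.001]
contact_force: [0.9, -1.3, -0.7]
gripper_width: 0.714
grasp_force: 33.1
```

Call:
step_arm:
  increments:
    - [[-1,30,1,6,0,0,-4],[-1,60,2,12,0,0,-8],[-1,90,4,18,0,0,-12],[-1,115,5,24,0,0,-14],[-1,130,6,28,0,0,-16],[-1,140.6,6.3,30,0,0,-16],[-1,140.6,6.3,30,0,0,-16],[-1,140.6,6.3,30,0,0,-16],[-1,140.6,6.3,30,0,0,-16]]

```text
t: 6.22
eef_pos: [0.486, 0.1389, 0.1492]
tool_rot: [0.0, 0.603, 0.798, -0.0]
contact_force: [0.0, -1.2, -0.9]
gripper_width: 0.716
grasp_force: 33.1
```

```bash
python3 - <<'E'
from h import *
c=snap("side","pics/s5.png",(215,110,345,210),6)
plan([(486.4,140.6,150,16)])
for X in((486.4,140.6,147),(486.4,140.6,167),(486.4,140.6,82)): print(X,((pix(c,np.array(X)/1e3)-[215,110]+.5)*6).round())
for z,r in((147,31),(167,31),(82,24)):
  pp=np.array([(pix(c,(.4864+r/1e3*np.cos(a),.1406+r/1e3*np.sin(a),z/1e3))-[215,110]+.5)*6 for a in A]);print(z,pp.min(0).round(),pp.max(0).round())
E
```

```text
t 6.3 p [486.  138.9 149.3] F [0.2 0.5 0.3] w 0.710 gf 33.1 q7 0.05
(486.4, 140.6, 150, 16) [1.5, 0.8, -0.7, 0.0, 0.0, -0.2] rows>=0.0
(486.4, 140.6, 147) [336. 249.]
(486.4, 140.6, 167) [333. 210.]
(486.4, 140.6, 82) [346. 371.]
147 [269. 218.] [404. 282.]
167 [265. 180.] [401. 242.]
82 [295. 345.] [397. 397.]
```

View pics/s5.png

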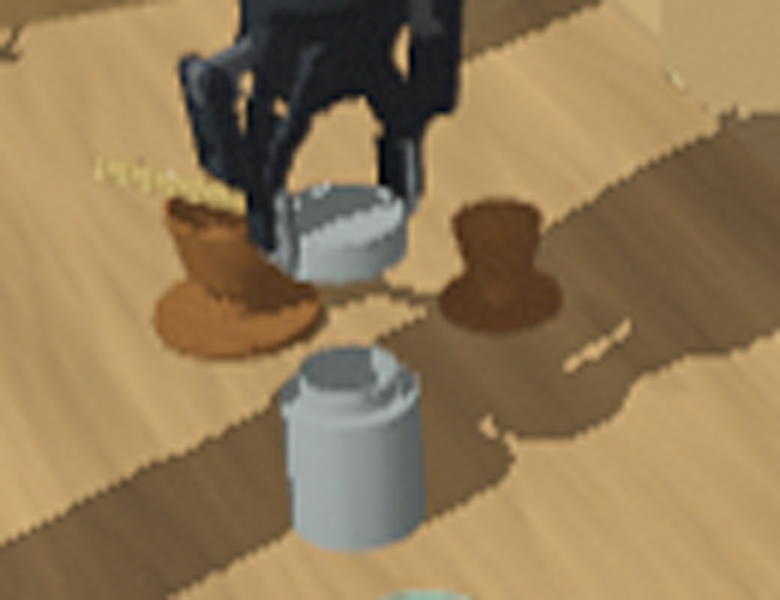

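The lid hangs over the caddy's mouth. The neck is seen at 300..397, rows 346..400, which matches the projection, and the lid's right edge is about 4 px right, which agrees with the 1.7 mm TCP lag. I'll correct that and lower it.

Call:
step_arm:
  increments:
    - [[-1,1.5,0.8,0,0,0,0],[-1,1.5,0.8,20,0,0,0],[-1,1.5,0.8,40,0,0,0],[-1,1.5,0.8,50,0,0,0],[-1,1.5,0.8,56,0,0,0],[-1,1.5,0.8,60,0,0,0],[-1,1.5,0.8,63,0,0,0],[-1,1.5,0.8,65,0,0,0],[-1,1.5,0.8,67,0,0,0]]

```text
t: 7.02
eef_pos: [0.4867, 0.1426, 0.0824]
tool_rot: [0.0, 0.602, 0.799, 0.001]
contact_force: [1.3, -0.2, 0.0]
gripper_width: 0.718
grasp_force: 33.1
```

Call:
step_arm:
  increments:
    - [[-1,0,0,2,0,0,0],[-1,0,0,4,0,0,0],[-1,0,0,6,0,0,0],[-1,0,0,7,0,0,0],[-1,0,0,8,0,0,0],[-1,0,0,8,0,0,0]]

```text
t: 7.52
eef_pos: [0.4861, 0.1424, 0.0739]
tool_rot: [-0.0, 0.602, 0.799, -0.0]
contact_force: [0.7, 0.6, 0.5]
gripper_width: 0.712
grasp_force: 33.1
```

Call:
step_arm:
  increments:
    - [[-1,0,0,1,0,0,0],[-1,0,0,1.5,0,0,0],[-1,0,0,1.5,0,0,0]]

```text
t: 7.77
eef_pos: [0.4863, 0.1425, 0.0731]
tool_rot: [-0.0, 0.602, 0.799, 0.0]
contact_force: [-2.4, -1.7, 6.5]
gripper_width: 0.717
grasp_force: 33.8
```

Call:
step_arm:
  increments:
    - [[-0.3,0,0,0,0,0,0],[0.6,0,0,0,0,0,0],[1,0,0,0,0,0,0],[1,0,0,0,0,0,0],[1,0,0,0,0,0,0],[1,0,0,0,0,0,0],[1,0,0,-20,0,0,0],[1,0,0,-50,0,0,0],[1,0,0,-90,0,0,0],[1,0,0,-110,0,0,0]]

```text
t: 8.6
eef_pos: [0.4876, 0.1425, 0.1859]
tool_rot: [0.001, 0.602, 0.798, 0.002]
contact_force: [0.4, -0.5, -0.2]
gripper_width: 0.996
grasp_force: 0.0
```

Call:
step_arm:
  increments:
    - [[1,-40,30,-10,0,0,0],[1,-80,50,-10,0,0,0],[1,-100,50,-10,0,0,0],[1,-100,50,-10,0,0,0]]

```text
t: 8.93
eef_pos: [0.5649, 0.0528, 0.1934]
tool_rot: [0.002, 0.605, 0.796, -0.0]
contact_force: [0.2, -0.9, 0.9]
gripper_width: 1.0
grasp_force: 0.0
```

```bash
python3 - <<'E'
from h import *
c=snap("side","pics/s6.png",(215,110,345,210),6)
for n in("top","side"):
  c=bot.read_camera(n)
  for h in blobs(c,"lid"):
    p,a=fit(c,h,"closed"); print(n,(p*1000).round(1),round(a,2)) if .6<a<1.4 else 0
plan([(456.6,388.6,150,38.6),(456.6,388.6,85,38.6)])
E
```

```text
top [450.5 -49.3] 0.84
top [ 526.9 -275.6] 0.62
top [ 560.6 -138.4] 0.68
side [487.8 141.7] 0.9
side [-269.3 1073.4] 0.7
side [ 998.  2408.9] 0.62
t 9.1 p [561.4  60.1 192.1] F [-0.8  1.1  0.2] w 1.003 gf 0.0 q7 0.25
(456.6, 388.6, 150, 38.6) [344.6, -10.4, 42.2, -0.1, -0.0, -22.6] rows>=8.3
(456.6, 388.6, 85, 38.6) [-0.0, -0.1, 65.0, 0.1, -0.0, -0.0] rows>=1.6
```

View pics/s6.png

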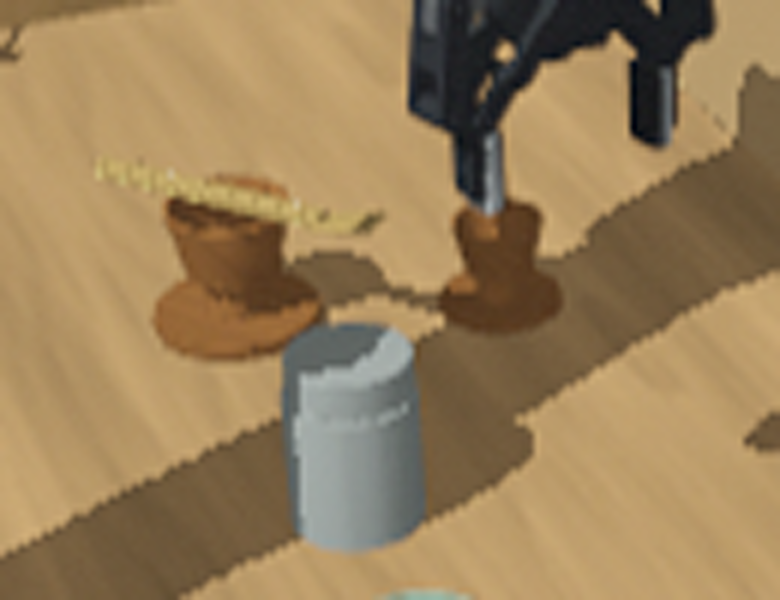

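The lid is seated. The side crop shows the scoop's tail at (97,165) and its blade tip at (382,216), with the stand's foot spanning 153..326 down to row 358. I'll refine the stand and scoop from both views.

```bash
python3 - <<'E'
from h import *
c=bot.read_camera("side")
W=lambda u,v,z:(world(c,215+u/6-.5,110+v/6-.5,z)*1000).round(1)
print("tail",W(97,165,.079),"tip",W(382,216,.084))
def ext(x,y,z,r): 
  pp=np.array([(pix(c,(x+r*np.cos(a),y+r*np.sin(a),z))-[215,110]+.5)*6 for a in A]);return pp.min(0),pp.max(0)
def res(p):
  a,b=ext(*p,.01,.046);e,f=ext(*p,0,.046);g,h=ext(*p,.072,.0345)
  return [min(a[0],e[0])-153,b[0]-326,f[1]-358,g[0]-163,h[0]-290,g[1]-175]
s=least_squares(res,[.49,.347],x_scale=.01);print((s.x*1000).round(1),s.fun.round(1))
E
```

```text
tail [438.5 412.1  79. ] tip [554.9 278.7  84. ]
[493.6 353.3] [ 0.8 -3.4  2.8  0.   2.6 -3. ]
```

Call:
step_arm:
  increments:
    - [[0,345,-10.4,30,0,0,-23.8],[0,345,-10.4,30,0,0,-23.8],[0,345,-10.4,30,0,0,-23.8],[0,345,-10.4,30,0,0,-23.8],[0,345,-10.4,30,0,0,-23.8],[0,345,-10.4,30,0,0,-23.8],[0,345,-10.4,30,0,0,-23.8],[0,345,-10.4,30,0,0,-23.8],[0,345,-10.4,30,0,0,-23.8],[0,345,-10.4,30,0,0,-23.8]]

```text
t: 9.97
eef_pos: [0.4519, 0.3954, 0.1616]
tool_rot: [-0.001, 0.419, 0.908, 0.0]
contact_force: [0.5, 0.5, -0.4]
gripper_width: 0.505
grasp_force: 0.0
```

Call:
step_arm:
  increments:
    - [[0,0,0,0,0,0,0],[0,0,0,0,0,0,0]]

```text
t: 10.13
eef_pos: [0.4566, 0.3879, 0.1624]
tool_rot: [0.0, 0.424, 0.906, -0.0]
contact_force: [0.2, -0.2, -0.0]
gripper_width: 0.501
grasp_force: 0.0
```

```bash
python3 - <<'E'
from h import *
plan([(456.9,389.5,57,39.8)])
E
```

```text
t 10.1 p [456.6 387.9 162.4] F [ 0.2 -0.2 -0. ] w 0.501 gf 0.0 q7 0.01
(456.9, 389.5, 57, 39.8) [1.1, 1.3, 105.4, -0.0, 0.0, -0.0] rows>=2.5
```

Call:
step_arm:
  increments:
    - [[0,1,1,30,0,0,0],[0,1,1,60,0,0,0],[0,1,1,80,0,0,0],[0,1,1,92,0,0,0],[0,1,1,100,0,0,0],[0,1,1,104,0,0,0],[0,1,1,105,0,0,0],[0,1,1,105,0,0,0]]

```text
t: 10.8
eef_pos: [0.4576, 0.3904, 0.0583]
tool_rot: [0.0, 0.424, 0.905, 0.001]
contact_force: [0.7, 0.6, 0.5]
gripper_width: 0.502
grasp_force: 0.0
```

Call:
step_arm:
  increments:
    - [[-0.5,0,0,0,0,0,0],[-0.6,0,0,0,0,0,0],[-0.7,0,0,0,0,0,0],[-0.8,0,0,0,0,0,0],[-1,0,0,0,0,0,0],[-1,0,0,0,0,0,0],[-1,0,0,0,0,0,0],[-1,0,0,0,0,0,0]]
  force: 30

```text
t: 11.47
eef_pos: [0.4572, 0.3907, 0.058]
tool_rot: [0.0, 0.424, 0.906, 0.001]
contact_force: [-0.8, 0.1, 5.3]
gripper_width: 0.112
grasp_force: 29.7
```

```bash
python3 - <<'E'
from h import *
snap("side","pics/s7.png",(215,90,345,190),6)
plan([])
E
```

```text
t 11.5 p [457.2 390.6  58. ] F [-0.8 -0.2  5.6] w 0.109 gf 29.7 q7 0.05
```

View pics/s7.png

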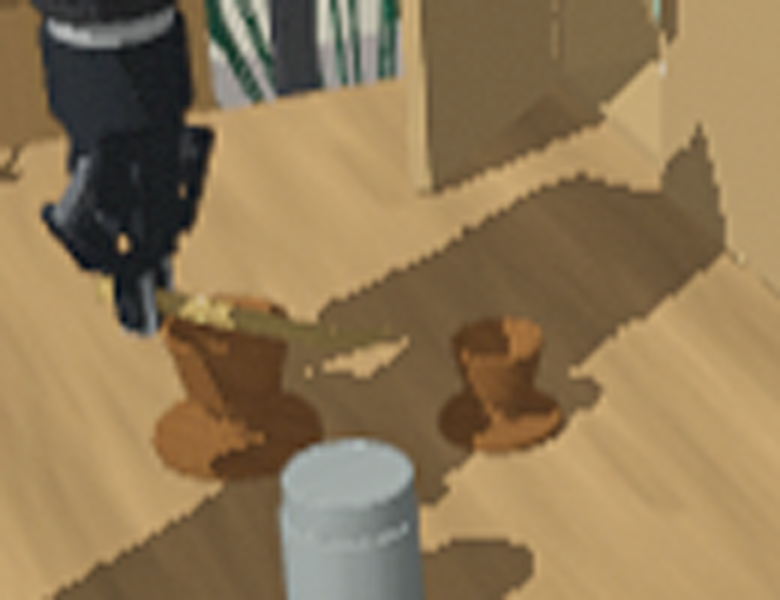

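The scoop is gripped behind the stand (opening 9.5 mm). I'll lift it and carry it over the lid.

```bash
python3 - <<'E'
from h import *
plan([(457,390.5,130,39.8),(440.5,180.5,130,50),(440.5,180.5,80,50)])
E
```

```text
t 11.5 p [457.2 390.6  58. ] F [-0.8 -0.2  5.6] w 0.109 gf 29.7 q7 0.05
(457, 390.5, 130, 39.8) [0.0, -0.2, -72.0, 0.1, -0.0, 0.0] rows>=1.7
(440.5, 180.5, 130, 50) [-150.7, -147.1, 0.1, -0.0, -0.0, -10.2] rows>=5.1
(440.5, 180.5, 80, 50) [-0.1, 0.1, 50.0, -0.0, -0.0, 0.0] rows>=1.2
```

Call:
step_arm:
  increments:
    - [[-1,0,0,-6,0,0,0],[-1,0,0,-20,0,0,0],[-1,0,0,-40,0,0,0],[-1,0,0,-60,0,0,0],[-1,0,0,-72,0,0,0],[-1,0,0,-72,0,0,0]]

```text
t: 12.02
eef_pos: [0.4582, 0.3913, 0.1321]
tool_rot: [0.001, 0.424, 0.906, 0.002]
contact_force: [0.6, 0.6, -0.0]
gripper_width: 0.106
grasp_force: 29.2
```

Call:
step_arm:
  increments:
    - [[-1,-15,-15,0,0,0,-1],[-1,-35,-34,0,0,0,-3],[-1,-60,-58,0,0,0,-5],[-1,-85,-83,0,0,0,-7],[-1,-110,-107,0,0,0,-9],[-1,-130,-127,0,0,0,-10.2],[-1,-145,-141,0,0,0,-10.2],[-1,-150.7,-147.1,0,0,0,-10.2],[-1,-150.7,-147.1,0,0,0,-10.2],[-1,-150.7,-147.1,0,0,0,-10.2]]

```text
t: 12.85
eef_pos: [0.4403, 0.1812, 0.1292]
tool_rot: [-0.0, 0.342, 0.94, 0.0]
contact_force: [-0.3, 0.6, 0.0]
gripper_width: 0.11
grasp_force: 29.3
```

Call:
step_arm:
  increments:
    - [[-1,0,0,0,0,0,0],[-1,0,0,0,0,0,0]]

```text
t: 13.02
eef_pos: [0.4404, 0.1821, 0.1294]
tool_rot: [-0.0, 0.341, 0.94, 0.0]
contact_force: [0.4, -0.5, -0.7]
gripper_width: 0.105
grasp_force: 29.3
```

```bash
python3 - <<'E'
from h import *
snap("side","pics/s8.png",(215,90,345,190),6)
plan([(440.5,180.5,80,50)])
c=bot.read_camera("top")
def ext(x,y,z,r): 
  pp=np.array([(pix(c,(x+r*np.cos(a),y+r*np.sin(a),z))-[110,170]+.5)*5 for a in A]);return pp.min(0).round(),pp.max(0).round()
cv2.imwrite("pics/t8.png",cv2.resize(c["image"][170:280,110:270,::-1],None,fx=5,fy=5,interpolation=cv2.INTER_CUBIC))
print(ext(.492,.350,.072,.0345),ext(.492,.350,.0,.046))
E
```

```text
t 13.1 p [440.4 181.9 129.3] F [ 0.4  0.1 -0.4] w 0.113 gf 29.3 q7 0.47
(440.5, 180.5, 80, 50) [-1.0, -1.0, 49.3, 0.0, -0.0, 0.1] rows>=1.2
(array([209., 255.]), array([352., 396.])) (array([246., 253.]), array([423., 428.]))
```

View pics/s8.png

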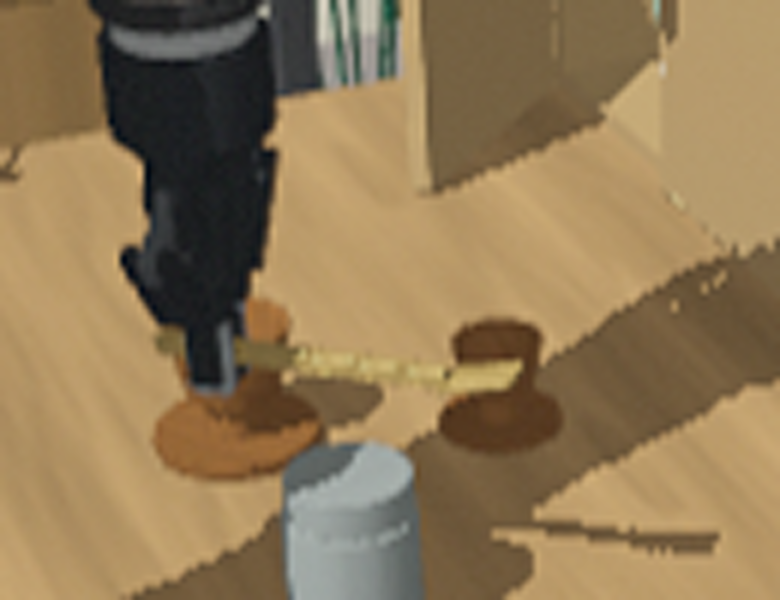

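View pics/t8.png

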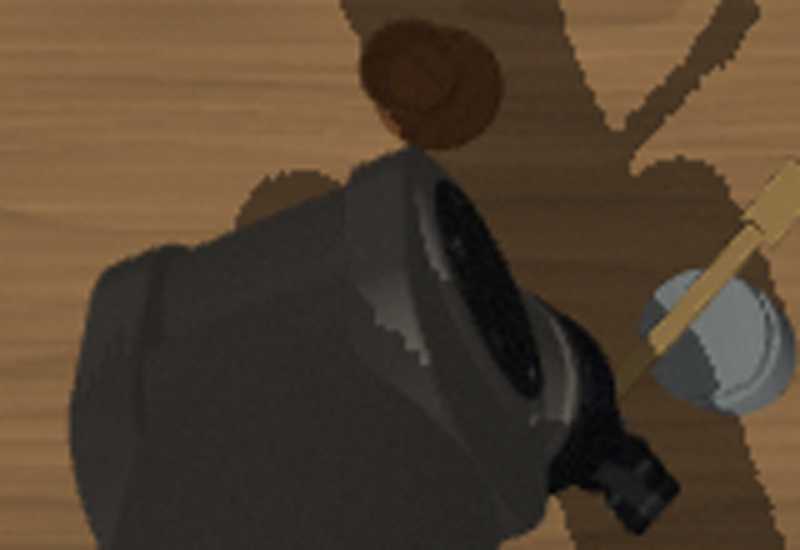

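The scoop hangs level, with its tail at (157,341) and its tip at (522,365) in the side crop. I'll check where its balance point is.

```bash
python3 - <<'E'
from h import *
c=bot.read_camera("side")
W=lambda u,v,z:(world(c,215+u/6-.5,90+v/6-.5,z)*1000)
a,b=W(157,341,.148),W(522,365,.153);print(a.round(1),b.round(1),np.linalg.norm(b-a).round(1),"angle",np.degrees(np.arctan2(*(b-a)[1::-1])).round(1))
print("origin",(a+(b-a)/np.linalg.norm(b-a)*88).round(1), (b-(b-a)/np.linalg.norm(b-a)*90).round(1))
p,R,o=tool();print("tcp-based",(p+R.apply([-60.7,0,0])).round(1))
E
```

```text
[419. 202. 148.] [560.9  96.6 153. ] 176.8 angle -36.6
origin [489.6 149.5 150.5] [488.7 150.2 150.5]
tcp-based [486.9 142.4 129.4]
```

```bash
python3 - <<'E'
from h import *
c=bot.read_camera("top")
p,R,o=tool()
for k in(55,90):
  X=p+R.apply([-60.7-k,0,0]); X[2]+=14+8; print(k,X.round(1),((pix(c,X/1e3)-[110,170]+.5)*5).round())
print("junction seen",(world(c,110+757/5-.5,170+226/5-.5,.151)*1000).round(1))
cv2.imwrite("pics/t9.png",cv2.resize(c["image"][190:250,220:290,::-1],None,fx=8,fy=8,interpolation=cv2.INTER_CUBIC))
for k in(0,55,90):
  X=p+R.apply([-60.7-k,0,0]); X[2]+=22; print(k,((pix(c,X/1e3)-[220,190]+.5)*8).round())
E
```

```text
55 [529.  106.9 151.4] [761. 226.]
90 [555.9  84.4 151.4] [813. 168.]
junction seen [529.  108.7 151. ]
0 [205. 350.]
55 [337. 201.]
90 [420. 108.]
```

View pics/t9.png

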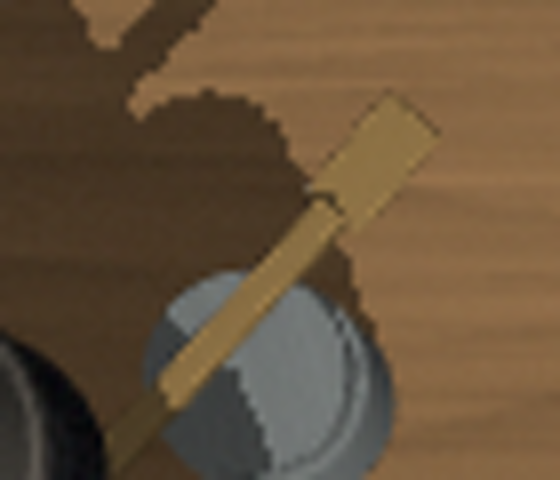

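The top crop puts the tip at (415,115) and the junction at (330,207). That is about 2.5 mm nearer the tail than assumed, so I'll shift by that much and lower.

Call:
step_arm:
  increments:
    - [[-1,-3.3,-1.1,0,0,0,0],[-1,-3.3,-1.1,15,0,0,0],[-1,-3.3,-1.1,30,0,0,0],[-1,-3.3,-1.1,40,0,0,0],[-1,-3.3,-1.1,46,0,0,0],[-1,-3.3,-1.1,49,0,0,0],[-1,-3.3,-1.1,50,0,0,0],[-1,-3.3,-1.1,50,0,0,0]]

```text
t: 13.88
eef_pos: [0.4423, 0.1774, 0.0796]
tool_rot: [0.0, 0.342, 0.94, 0.0]
contact_force: [-0.2, -0.5, -0.4]
gripper_width: 0.107
grasp_force: 29.3
```

Call:
step_arm:
  increments:
    - [[-1,0,0,1,0,0,0],[-1,0,0,2,0,0,0],[-1,0,0,2,0,0,0]]

```text
t: 14.13
eef_pos: [0.4423, 0.1775, 0.0777]
tool_rot: [0.0, 0.342, 0.94, 0.0]
contact_force: [-0.4, 0.6, 0.1]
gripper_width: 0.106
grasp_force: 29.3
```

Call:
step_arm:
  increments:
    - [[-1,0,0,1,0,0,0],[-1,0,0,1,0,0,0],[-1,0,0,1,0,0,0]]

```text
t: 14.38
eef_pos: [0.4422, 0.1774, 0.0766]
tool_rot: [0.0, 0.342, 0.94, 0.0]
contact_force: [0.4, 0.1, -0.1]
gripper_width: 0.112
grasp_force: 29.3
```

Call:
step_arm:
  increments:
    - [[-1,0,0,1,0,0,0],[-1,0,0,1,0,0,0],[-1,0,0,1,0,0,0]]

```text
t: 14.63
eef_pos: [0.4423, 0.1775, 0.0759]
tool_rot: [0.0, 0.342, 0.94, 0.0]
contact_force: [-2.2, -0.2, 5.7]
gripper_width: 0.109
grasp_force: 30.0
```

Call:
step_arm:
  increments:
    - [[-1,0,0,0.7,0,0,0],[-1,0,0,0.7,0,0,0],[-1,0,0,0.7,0,0,0]]

```text
t: 14.88
eef_pos: [0.4422, 0.1775, 0.0754]
tool_rot: [-0.0, 0.342, 0.94, 0.0]
contact_force: [-3.0, -0.1, 8.2]
gripper_width: 0.11
grasp_force: 30.5
```

Call:
step_arm:
  increments:
    - [[-1,0,0,-0.7,0,0,0],[-1,0,0,-0.7,0,0,0],[-0.7,0,0,-0.7,0,0,0],[-0.4,0,0,-0.7,0,0,0],[0,0,0,-0.7,0,0,0],[0,0,0,-0.7,0,0,0],[0,0,0,-0.7,0,0,0]]

```text
t: 15.47
eef_pos: [0.4421, 0.1773, 0.0754]
tool_rot: [-0.0, 0.342, 0.94, -0.0]
contact_force: [0.9, 0.1, -0.1]
gripper_width: 0.499
grasp_force: 0.0
```

Call:
step_arm:
  increments:
    - [[0,0,0,-15,0,0,0],[0,0,0,-45,0,0,0],[0,0,0,-80,0,0,0],[0,0,0,-110,0,0,0],[0,0,0,-120,0,0,0]]

```text
t: 15.88
eef_pos: [0.4442, 0.1782, 0.1996]
tool_rot: [0.002, 0.342, 0.94, 0.003]
contact_force: [0.3, 0.9, -0.9]
gripper_width: 0.499
grasp_force: 0.0
```

```bash
python3 - <<'E'
from h import *
plan([(470,-60,200,-6)])
snap("side","pics/s10.png",(230,120,430,270),4)
E
```

```text
t 15.9 p [444.2 178.2 199.6] F [ 0.3  0.9 -0.9] w 0.499 gf 0.0 q7 0.43
(470, -60, 200, -6) [-172.9, -165.8, -1.1, 0.4, -0.1, 56.0] rows>=7.8
```

View pics/s10.png

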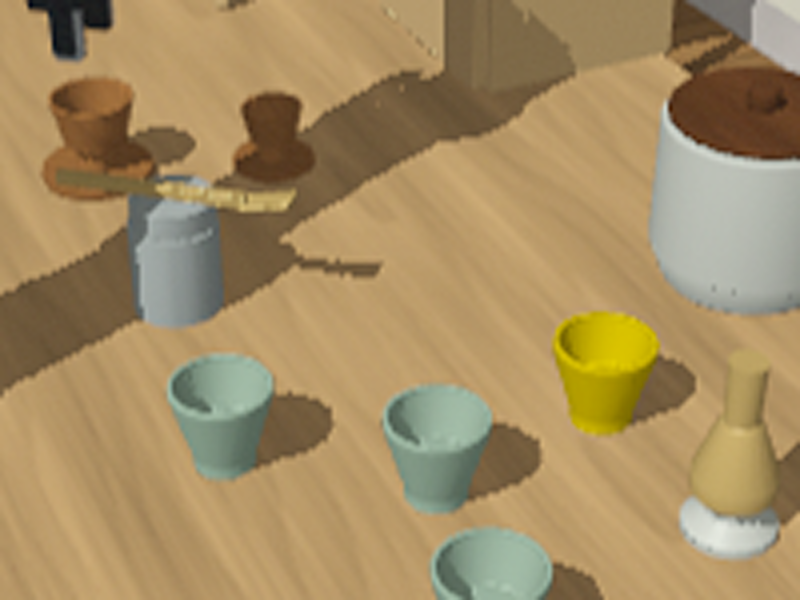

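The scoop is balanced on the lid. Now to the nearest cup, measuring the bare stand on the way.

Call:
step_arm:
  increments:
    - [[1,-173,-166,0,0,0,56],[1,-173,-166,0,0,0,56],[1,-173,-166,0,0,0,56],[1,-173,-166,0,0,0,56],[1,-173,-166,0,0,0,56],[1,-173,-166,0,0,0,56],[1,-173,-166,0,0,0,56],[1,-173,-166,0,0,0,56],[1,-173,-166,0,0,0,56],[1,-173,-166,0,0,0,56]]

```text
t: 16.77
eef_pos: [0.4674, -0.0609, 0.1946]
tool_rot: [-0.0, 0.742, 0.67, -0.001]
contact_force: [-0.7, 0.0, -0.1]
gripper_width: 1.001
grasp_force: 0.0
```

```bash
cat >> h.py <<'E'
PROF["stand"]=[(0,46),(10,46),(72,34.5)]
def cups(cams=("top","side")):
    for n in cams:
        c=bot.read_camera(n)
        for h in blobs(c,"cup"):
            p,a=fit(c,h,"cup")
            if .75<a<1.1 and p[1]<.3: print(n,(p*1000).round(1),round(a,2))
E
python3 - <<'E'
from h import *
cups()
for n,q in(("top",(174,237)),("side",(252,160))):
  c=bot.read_camera(n); hsv=cv2.cvtColor(c["image"],cv2.COLOR_RGB2HSV)
  uv=pix(c,(.492,.348,.072)).astype(int); print(n,uv)
  for k in[(0,0),(-8,0),(10,4),(0,8),(-30,0),(0,25)]: print(k,hsv[uv[1]+k[1],uv[0]+k[0]],end=" ")
  m=cv2.inRange(hsv,(0,150,10),(14,255,255)); m=cv2.morphologyEx(m,cv2.MORPH_CLOSE,np.ones((3,3)))
  cs,_=cv2.findContours(m,cv2.RETR_EXTERNAL,cv2.CHAIN_APPROX_NONE)
  for k in cs:
    if cv2.contourArea(k)>200:
      h=cv2.convexHull(k);p,a=fit(c,h,"stand");print("stand",(p*1000).round(1),round(a,2),cv2.boundingRect(h))
plan([(451.5,-48,150,-6)])
E
```

```text
top [ 526.8 -272.6] 0.88
top [ 538.4 -424.6] 0.88
side [ 538.6 -423.3] 0.9
side [ 527.  -271.9] 0.87
side [ 560.6 -136.2] 0.86
side [451.8 -47.6] 0.86
top [166 234]
(0, 0) [ 13 168 102] (-8, 0) [ 12 160  83] (10, 4) [ 14 183  53] (0, 8) [ 14 163  50] (-30, 0) [ 15 124 140] (0, 25) [ 15 126 127] stand [214.1 662.1] 1.18 (0, 329, 64, 45)
stand [ 430.2 -343.9] 0.35 (431, 252, 26, 21)
stand [ 355.4 -683.4] 10.84 (502, 228, 138, 172)
stand [490.4 349. ] 0.93 (153, 221, 41, 35)
stand [625.7 301.7] 0.49 (182, 174, 28, 26)
stand [621.1 790. ] 0.17 (0, 174, 15, 24)
stand [753.2 802.7] 0.68 (0, 109, 23, 58)
stand [1044.7   83.9] 0.42 (268, 33, 27, 23)
stand [988.  -33.3] 3.99 (285, 32, 88, 69)
stand [1045.8  259.8] 0.67 (203, 28, 38, 27)
stand [1083.7 -596. ] 2.6 (477, 5, 95, 54)
stand [1089.4 -408.4] 2.43 (409, 0, 75, 58)
stand [1165.2 -356.5] 0.55 (415, 0, 41, 20)
side [252 143]
(0, 0) [ 15 161 144] (-8, 0) [ 14 168  82] (10, 4) [108  28  46] (0, 8) [ 15 163 127] (-30, 0) [ 18 109 192] (0, 25) [ 15 164 151] stand [ 450.5 -542.9] 0.99 (311, 358, 129, 42)
stand [ 429.3 -342.4] 0.35 (314, 293, 25, 33)
stand [623.  290.4] 0.39 (289, 144, 18, 21)
stand [494.2 364.7] 0.4 (243, 141, 23, 23)
stand [1003.3  158.2] 1.09 (397, 137, 47, 23)
stand [228.  761.8] 1.92 (141, 87, 29, 60)
t 17.0 p [467.8 -60.6 195.2] F [-0.1  0.3  0. ] w 1.000 gf 0.0 q7 0.05
(451.5, -48, 150, -6) [10.8, -17.5, 45.2, -0.0, 0.0, 0.2] rows>=1.2
```

Call:
step_arm:
  increments:
    - [[1,10.5,-17,20,0,0,0],[1,10.5,-17,45,0,0,0],[1,10.5,-17,45,0,0,0],[1,10.5,-17,45,0,0,0]]

```text
t: 17.3
eef_pos: [0.4515, -0.0488, 0.1501]
tool_rot: [-0.001, 0.743, 0.669, -0.001]
contact_force: [0.2, -0.3, -0.1]
gripper_width: 0.998
grasp_force: 0.0
```

```bash
python3 - <<'E'
from h import *
plan([(451.3,-48.1,34,-6)])
E
```

```text
t 17.3 p [451.5 -48.8 150.1] F [ 0.2 -0.3 -0.1] w 0.998 gf 0.0 q7 0.07
(451.3, -48.1, 34, -6) [0.8, 0.0, 116.1, -0.1, 0.1, 0.1] rows>=2.8
```

Call:
step_arm:
  increments:
    - [[1,0.6,0,30,0,0,0],[1,0.6,0,60,0,0,0],[1,0.6,0,85,0,0,0],[1,0.6,0,100,0,0,0],[1,0.6,0,110,0,0,0],[1,0.6,0,115,0,0,0],[1,0.6,0,116,0,0,0],[1,0.6,0,116,0,0,0]]

```text
t: 17.97
eef_pos: [0.4532, -0.0483, 0.0353]
tool_rot: [0.0, 0.743, 0.669, 0.001]
contact_force: [0.1, -0.3, -0.3]
gripper_width: 0.998
grasp_force: 0.0
```

Call:
step_arm:
  increments:
    - [[0.75,0,0,0,0,0,0],[0.65,0,0,0,0,0,0],[0.6,0,0,0,0,0,0],[0.5,0,0,0,0,0,0],[0.3,0,0,0,0,0,0],[0.3,0,0,0,0,0,0],[0.3,0,0,0,0,0,0]]
  force: 30

```text
t: 18.55
eef_pos: [0.4522, -0.0481, 0.0352]
tool_rot: [-0.0, 0.743, 0.669, 0.0]
contact_force: [-2.6, 0.9, 8.6]
gripper_width: 0.767
grasp_force: 31.0
```

```bash
python3 - <<'E'
from h import *
plan([(451.3,-48.1,205,-6),(500,100,205,12),(491,349.5,160,35),(491,349.5,85,35)])
E
```

```text
t 18.6 p [452.2 -48.1  35.2] F [-2.6  0.9  8.6] w 0.767 gf 31.0 q7 0.25
(451.3, -48.1, 205, -6) [-0.0, -0.9, -169.8, 0.0, -0.0, -0.0] rows>=4.1
(500, 100, 205, 12) [152.4, 33.0, 0.1, 0.0, -0.0, -18.0] rows>=3.7
(491, 349.5, 160, 35) [245.9, 43.0, 45.2, 0.0, -0.0, -23.0] rows>=6.1
(491, 349.5, 85, 35) [-0.0, -0.1, 75.0, 0.0, -0.0, -0.0] rows>=1.8
```

Call:
step_arm:
  increments:
    - [[0.3,0,0,-5,0,0,0],[0.3,0,0,-15,0,0,0],[0.3,0,0,-35,0,0,0],[0.3,0,0,-70,0,0,0],[0.3,0,0,-110,0,0,0],[0.3,0,0,-150,0,0,0],[0.3,0,0,-170,0,0,0],[0.3,0,0,-170,0,0,0],[0.3,0,0,-170,0,0,0]]

```text
t: 19.3
eef_pos: [0.4529, -0.048, 0.2058]
tool_rot: [0.001, 0.743, 0.669, 0.002]
contact_force: [-0.2, -0.1, -2.7]
gripper_width: 0.771
grasp_force: 34.4
```

```bash
python3 - <<'E'
from h import *
c=bot.read_camera("side")
for h in blobs(c,"cup"):
  for z in (0,.170):
    p,a=fit(c,h,"cup",z); print(z,(p*1000).round(1),round(a,2),cv2.boundingRect(h)) if .5<a<1.2 else 0
hh=hull(c,"cup",.4518,-.0485,.170);print("pred",cv2.boundingRect(hh))
plan([])
E
```

```text
0 [ 538.6 -423.3] 0.9 (377, 295, 34, 41)
0.17 [ 445.4 -549.2] 0.52 (377, 295, 34, 41)
0 [ 527.  -271.9] 0.87 (338, 252, 30, 36)
0.17 [ 436.8 -434.1] 0.51 (338, 252, 30, 36)
0 [ 560.6 -136.2] 0.86 (326, 217, 27, 31)
0.17 [454.8 -48.4] 0.94 (269, 150, 29, 34)
pred (266, 149, 30, 35)
t 19.4 p [451.8 -48.  204.5] F [-0.2 -0.4 -3.1] w 0.765 gf 34.4 q7 -0.00
```

Call:
step_arm:
  increments:
    - [[0.3,25,5,0,0,0,-3],[0.3,60,13,0,0,0,-7],[0.3,95,21,0,0,0,-12],[0.3,130,28,0,0,0,-16],[0.3,152.4,33,0,0,0,-18]]

```text
t: 19.77
eef_pos: [0.5004, 0.1034, 0.2026]
tool_rot: [-0.001, 0.627, 0.779, -0.001]
contact_force: [0.1, 0.3, -1.6]
gripper_width: 0.768
grasp_force: 34.4
```

Call:
step_arm:
  increments:
    - [[0.3,38,6,0,0,0,-4],[0.3,76,12,5,0,0,-8],[0.3,114,20,10,0,0,-12],[0.3,152,27,18,0,0,-16],[0.3,190,33,26,0,0,-19],[0.3,220,38,36,0,0,-22],[0.3,238,42,42,0,0,-23],[0.3,246,43,45,0,0,-23],[0.3,246,43,45,0,0,-23],[0.3,246,43,45,0,0,-23]]

```text
t: 20.6
eef_pos: [0.4924, 0.3471, 0.1589]
tool_rot: [0.0, 0.463, 0.886, -0.001]
contact_force: [1.1, -1.4, -0.3]
gripper_width: 0.767
grasp_force: 34.4
```

Call:
step_arm:
  increments:
    - [[0.3,0,0,0,0,0,0],[0.3,0,0,0,0,0,0]]

```text
t: 20.77
eef_pos: [0.4929, 0.3471, 0.1601]
tool_rot: [0.0, 0.463, 0.886, 0.0]
contact_force: [0.1, -0.1, -1.7]
gripper_width: 0.771
grasp_force: 34.4
```

```bash
python3 - <<'E'
from h import *
plan([(491,349.5,120,35)])
c=snap("side","pics/s11.png",(215,90,315,165),8)
print(((pix(c,(.491,.3495,.072))-[215,90]+.5)*8).round())
p,R,o=tool()
for h in blobs(c,"cup"):
  q,a=fit(c,h,"cup",p[2]/1e3-.035); print((q*1000).round(1),round(a,2)) if abs(q[0]-.49)<.03 else 0
E
```

```text
t 20.8 p [492.9 347.1 160.1] F [ 0.1 -0.1 -1.7] w 0.771 gf 34.4 q7 0.03
(491, 349.5, 120, 35) [3.1, -0.3, 40.1, 0.0, 0.0, -0.2] rows>=1.0
[300. 433.]
[ 469.9 -516. ] 0.61
[ 460.6 -391.3] 0.59
[ 488.4 -279.4] 0.58
```

View pics/s11.png

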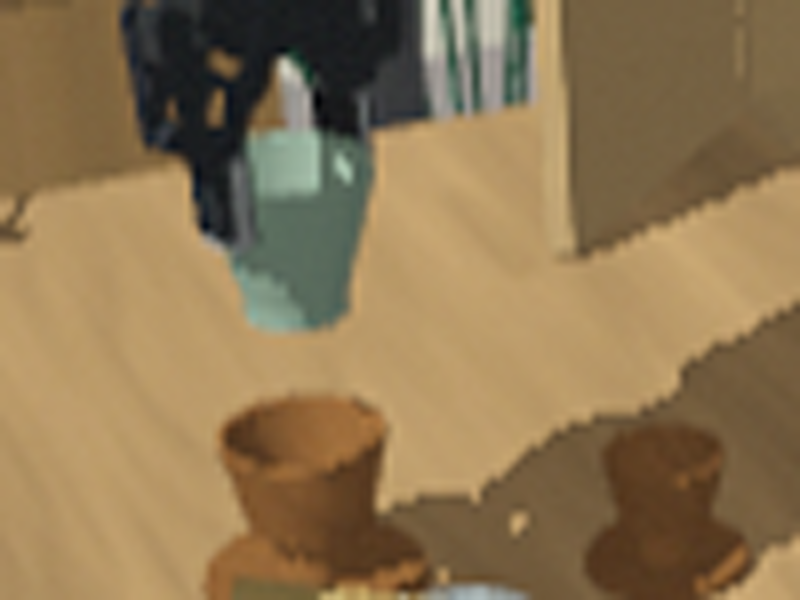

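The crop shows the cup's foot at columns 247..350 (bottom row 330) above the stand's rim at columns 220..386 (centre (303,432)). That agrees with the estimate after a 2.8 mm correction, so I'm lowering.

Call:
step_arm:
  increments:
    - [[0.3,2.8,0,0,0,0,0],[0.3,2.8,0,10,0,0,0],[0.3,2.8,0,25,0,0,0],[0.3,2.8,0,40,0,0,0],[0.3,2.8,0,53,0,0,0],[0.3,2.8,0,62,0,0,0],[0.3,2.8,0,68,0,0,0],[0.3,2.8,0,72,0,0,0],[0.3,2.8,0,75,0,0,0],[0.3,2.8,0,75,0,0,0]]

```text
t: 21.65
eef_pos: [0.4903, 0.3518, 0.0842]
tool_rot: [-0.0, 0.462, 0.887, -0.0]
contact_force: [-0.6, 0.2, -1.5]
gripper_width: 0.763
grasp_force: 34.4
```

Call:
step_arm:
  increments:
    - [[0.3,0,0,2,0,0,0],[0.3,0,0,4,0,0,0],[0.3,0,0,6,0,0,0],[0.3,0,0,7,0,0,0],[0.3,0,0,8,0,0,0],[0.3,0,0,8,0,0,0]]

```text
t: 22.15
eef_pos: [0.4902, 0.3517, 0.0763]
tool_rot: [-0.0, 0.462, 0.887, -0.0]
contact_force: [0.8, 0.2, -0.9]
gripper_width: 0.765
grasp_force: 34.4
```

Call:
step_arm:
  increments:
    - [[0.3,-1,0,0,0,0,0],[0.3,-2,0,0,0,0,0],[0.3,-2,0,0.7,0,0,0],[0.3,-2,0,1.2,0,0,0],[0.3,-2,0,1.2,0,0,0]]

```text
t: 22.57
eef_pos: [0.4916, 0.3501, 0.0755]
tool_rot: [0.0, 0.462, 0.887, 0.0]
contact_force: [-0.2, -0.4, -0.6]
gripper_width: 0.768
grasp_force: 34.6
```

Call:
step_arm:
  increments:
    - [[0.3,0,0,0.7,0,0,0],[0.3,0,0,0.7,0,0,0],[0.3,0,0,0.7,0,0,0]]

```text
t: 22.82
eef_pos: [0.4916, 0.3501, 0.0753]
tool_rot: [-0.0, 0.462, 0.887, 0.0]
contact_force: [-1.5, -0.9, 6.0]
gripper_width: 0.764
grasp_force: 35.1
```

Call:
step_arm:
  increments:
    - [[0.6,0,0,0,0,0,0],[0.8,0,0,0,0,0,0],[1,0,0,0,0,0,0],[1,0,0,0,0,0,0],[1,0,0,-5,0,0,0],[1,0,0,-20,0,0,0],[1,0,0,-50,0,0,0],[1,0,0,-90,0,0,0],[1,0,0,-125,0,0,0],[1,0,0,-125,0,0,0]]

```text
t: 23.65
eef_pos: [0.4952, 0.3524, 0.2074]
tool_rot: [0.002, 0.462, 0.887, 0.006]
contact_force: [1.1, 0.5, 0.7]
gripper_width: 1.003
grasp_force: 0.0
```

```bash
python3 - <<'E'
from h import *
plan([(500,100,205,12),(540,-60,205,-6),(560.2,-136.4,150,-14),(560.2,-136.4,35,-14)])
E
```

```text
t 23.6 p [495.2 352.4 207.4] F [1.1 0.5 0.7] w 1.003 gf 0.0 q7 0.02
(500, 100, 205, 12) [-209.6, -140.7, 0.4, 0.7, -0.2, 23.0] rows>=6.1
(540, -60, 205, -6) [-164.8, 6.0, -0.1, -0.0, -0.0, 18.0] rows>=4.0
(560.2, -136.4, 150, -14) [-73.9, 28.2, 55.0, -0.0, -0.0, 8.0] rows>=2.3
(560.2, -136.4, 35, -14) [-0.0, 0.0, 115.0, -0.0, -0.0, -0.0] rows>=2.8
```

Call:
step_arm:
  increments:
    - [[1,-209,-138,0,0,0,23],[1,-209,-138,0,0,0,23],[1,-209,-138,0,0,0,23],[1,-209,-138,0,0,0,23],[1,-209,-138,0,0,0,23],[1,-209,-138,0,0,0,23],[1,-209,-138,0,0,0,23]]

```text
t: 24.23
eef_pos: [0.4982, 0.0904, 0.2001]
tool_rot: [0.001, 0.634, 0.773, -0.001]
contact_force: [-0.4, -1.3, -0.2]
gripper_width: 1.001
grasp_force: 0.0
```

Call:
step_arm:
  increments:
    - [[1,-234,54,40,0,0,26],[1,-234,54,40,0,0,26],[1,-234,54,40,0,0,26],[1,-234,54,40,0,0,26],[1,-234,54,40,0,0,26],[1,-234,54,40,0,0,26],[1,-234,54,40,0,0,26],[1,-234,54,40,0,0,26],[1,-234,54,40,0,0,26]]

```text
t: 24.98
eef_pos: [0.5996, -0.1172, 0.1593]
tool_rot: [-0.0, 0.788, 0.616, -0.0]
contact_force: [-0.1, 0.5, 0.6]
gripper_width: 1.004
grasp_force: 0.0
```

```bash
cat >> h.py <<'E'
def stack(zs):
    """fit of the topmost nested cup in the stand: visible cup silhouette vs the modelled stack"""
    for n in("top","side"):
        c=bot.read_camera(n)
        for h in blobs(c,"cup"):
            p,a=fit(c,h,"cup",zs)
            if np.hypot(p[0]-.491,p[1]-.35)<.04: print("stack",n,(p*1000).round(1),round(a,2),cv2.boundingRect(h),"pred",cv2.boundingRect(hull(c,"cup",.491,.35,zs)))
E
python3 - <<'E'
from h import *
cups(("side",)); stack(.04)
plan([(560.3,-136.4,35,-14)])
E
```

```text
side [ 538.5 -423.1] 0.89
side [ 527.  -271.9] 0.87
side [ 560.7 -136.4] 0.87
stack top [491.2 348.1] 0.89 (148, 220, 31, 28) pred (146, 219, 33, 30)
stack side [497.3 368.9] 0.62 (242, 132, 21, 16) pred (240, 130, 23, 26)
t 25.1 p [ 599.7 -115.8  159.7] F [-0.9 -0.9  0.8] w 0.998 gf 0.0 q7 0.16
(560.3, -136.4, 35, -14) [-29.5, -33.3, 124.7, -0.0, -0.1, 0.1] rows>=3.2
```

Call:
step_arm:
  increments:
    - [[1,-29.5,-33.3,10,0,0,0],[1,-29.5,-33.3,20,0,0,0],[1,-29.5,-33.3,20,0,0,0],[1,-29.5,-33.3,20,0,0,0],[1,-29.5,-33.3,20,0,0,0]]

```text
t: 25.55
eef_pos: [0.5617, -0.137, 0.1403]
tool_rot: [0.0, 0.787, 0.616, 0.001]
contact_force: [1.1, 0.7, 0.2]
gripper_width: 0.998
grasp_force: 0.0
```

```bash
python3 - <<'E'
from h import *
plan([(560.3,-136.4,35,-14)])
E
```

```text
t 25.6 p [ 561.7 -137.   140.3] F [1.1 0.7 0.2] w 0.998 gf 0.0 q7 0.21
(560.3, -136.4, 35, -14) [0.2, -1.6, 105.3, 0.1, -0.1, 0.1] rows>=2.5
```

Call:
step_arm:
  increments:
    - [[1,0,-1,25,0,0,0],[1,0,-1,55,0,0,0],[1,0,-1,78,0,0,0],[1,0,-1,92,0,0,0],[1,0,-1,100,0,0,0],[1,0,-1,104,0,0,0],[1,0,-1,105,0,0,0],[1,0,-1,105,0,0,0]]

```text
t: 26.22
eef_pos: [0.5603, -0.1382, 0.0353]
tool_rot: [0.0, 0.788, 0.616, 0.001]
contact_force: [-0.6, 0.4, -0.1]
gripper_width: 1.0
grasp_force: 0.0
```

Call:
step_arm:
  increments:
    - [[0.75,0,0,0,0,0,0],[0.65,0,0,0,0,0,0],[0.6,0,0,0,0,0,0],[0.5,0,0,0,0,0,0],[0.3,0,0,0,0,0,0],[0.3,0,0,0,0,0,0],[0.3,0,0,0,0,0,0]]

```text
t: 26.8
eef_pos: [0.5598, -0.1383, 0.036]
tool_rot: [0.0, 0.788, 0.616, 0.001]
contact_force: [-2.0, 2.1, 9.9]
gripper_width: 0.789
grasp_force: 31.0
```

Call:
step_arm:
  increments:
    - [[0.3,0,0,-5,0,0,0],[0.3,0,0,-15,0,0,0],[0.3,0,0,-35,0,0,0],[0.3,0,0,-70,0,0,0],[0.3,0,0,-110,0,0,0],[0.3,0,0,-150,0,0,0],[0.3,0,0,-170,0,0,0],[0.3,0,0,-170,0,0,0],[0.3,0,0,-170,0,0,0]]

```text
t: 27.55
eef_pos: [0.5599, -0.1382, 0.2062]
tool_rot: [0.001, 0.788, 0.616, 0.001]
contact_force: [-0.3, 0.2, -2.5]
gripper_width: 0.789
grasp_force: 34.3
```

```bash
python3 - <<'E'
from h import *
plan([(510,100,205,12),(491.2,349,190,35)])
c=bot.read_camera("side"); p,R,o=tool()
for h in blobs(c,"cup"):
  q,a=fit(c,h,"cup",.170); print((q*1000).round(1),round(a,2),cv2.boundingRect(h),cv2.boundingRect(hull(c,"cup",p[0]/1e3,p[1]/1e3,p[2]/1e3-.035))) if abs(q[0]-.56)<.03 else 0
E
```

```text
t 27.6 p [ 559.9 -138.2  206.2] F [-0.3  0.2 -2.5] w 0.789 gf 34.3 q7 0.16
(510, 100, 205, 12) [219.0, -106.1, 1.1, 0.2, -0.0, -26.0] rows>=5.8
(491.2, 349, 190, 35) [247.5, 33.5, 15.1, -0.0, -0.0, -23.0] rows>=6.0
[ 565.9 -131.6] 0.97 (325, 155, 32, 36) (324, 156, 31, 36)
[556.3 605.8] 2.17 (227, 54, 34, 53) (324, 156, 31, 36)
```

Call:
step_arm:
  increments:
    - [[0.3,30,-15,0,0,0,-4],[0.3,65,-32,0,0,0,-8],[0.3,100,-49,0,0,0,-13],[0.3,135,-66,0,0,0,-17],[0.3,170,-83,0,0,0,-21],[0.3,200,-98,0,0,0,-25],[0.3,219,-106,0,0,0,-26]]

```text
t: 28.18
eef_pos: [0.5067, 0.104, 0.2027]
tool_rot: [-0.002, 0.626, 0.78, -0.001]
contact_force: [0.5, 0.6, -1.8]
gripper_width: 0.788
grasp_force: 34.3
```

Call:
step_arm:
  increments:
    - [[0.3,38,5,0,0,0,-4],[0.3,76,10,3,0,0,-8],[0.3,114,15,6,0,0,-12],[0.3,152,20,9,0,0,-16],[0.3,190,26,12,0,0,-19],[0.3,220,30,15,0,0,-22],[0.3,238,32,15,0,0,-23],[0.3,246,33,15,0,0,-23],[0.3,246,33,15,0,0,-23],[0.3,246,33,15,0,0,-23]]

```text
t: 29.02
eef_pos: [0.491, 0.3452, 0.1891]
tool_rot: [0.0, 0.463, 0.886, -0.001]
contact_force: [0.1, -0.9, -1.6]
gripper_width: 0.787
grasp_force: 34.3
```

Call:
step_arm:
  increments:
    - [[0.3,0,0,0,0,0,0],[0.3,0,0,0,0,0,0],[0.3,0,0,0,0,0,0],[0.3,0,0,0,0,0,0]]

```text
t: 29.35
eef_pos: [0.491, 0.3464, 0.1899]
tool_rot: [0.0, 0.463, 0.887, 0.0]
contact_force: [-0.1, -0.8, -1.1]
gripper_width: 0.79
grasp_force: 34.4
```

```bash
python3 - <<'E'
from h import *
plan([(492.4,347.8,115,35)])
E
```

```text
t 29.4 p [491.  346.4 189.9] F [-0.1 -0.8 -1.1] w 0.790 gf 34.4 q7 0.03
(492.4, 347.8, 115, 35) [0.3, 1.9, 74.9, 0.0, 0.0, -0.1] rows>=1.8
```

Call:
step_arm:
  increments:
    - [[0.3,0,1.9,0,0,0,0],[0.3,0,1.9,15,0,0,0],[0.3,0,1.9,35,0,0,0],[0.3,0,1.9,52,0,0,0],[0.3,0,1.9,63,0,0,0],[0.3,0,1.9,65,0,0,0],[0.3,0,1.9,65,0,0,0]]

```text
t: 29.93
eef_pos: [0.492, 0.3483, 0.1241]
tool_rot: [-0.0, 0.462, 0.887, -0.001]
contact_force: [-0.5, 0.3, -1.2]
gripper_width: 0.786
grasp_force: 34.3
```

```bash
python3 - <<'E'
from h import *
plan([(492.4,347.8,115,35)])
E
```

```text
t 29.9 p [492.  348.3 124.1] F [-0.5  0.3 -1.2] w 0.786 gf 34.3 q7 0.05
(492.4, 347.8, 115, 35) [-0.6, 0.1, 9.1, -0.1, 0.0, -0.0] rows>=0.2
```

Call:
step_arm:
  increments:
    - [[0.3,-0.5,0,3,0,0,0],[0.3,-0.5,0,6,0,0,0],[0.3,-0.5,0,9,0,0,0],[0.3,-0.5,0,12,0,0,0],[0.3,-0.5,0,14,0,0,0],[0.3,-0.5,0,16,0,0,0],[0.3,-0.5,0,17.5,0,0,0],[0.3,-0.5,0,18.5,0,0,0],[0.3,-0.5,0,18.5,0,0,0]]

```text
t: 30.68
eef_pos: [0.4924, 0.348, 0.1059]
tool_rot: [-0.0, 0.462, 0.887, -0.0]
contact_force: [-0.4, -1.0, -0.6]
gripper_width: 0.79
grasp_force: 34.4
```

Call:
step_arm:
  increments:
    - [[0.3,0,0,0.7,0,0,0],[0.3,0,0,1.2,0,0,0],[0.3,0,0,1.2,0,0,0]]

```text
t: 30.93
eef_pos: [0.4924, 0.3481, 0.1049]
tool_rot: [-0.0, 0.462, 0.887, 0.0]
contact_force: [-0.7, 0.3, -0.6]
gripper_width: 0.789
grasp_force: 34.4
```

Call:
step_arm:
  increments:
    - [[0.3,0,0,0.5,0,0,0],[0.3,0,0,1,0,0,0],[0.3,0,0,1,0,0,0]]

```text
t: 31.18
eef_pos: [0.4926, 0.3482, 0.1042]
tool_rot: [0.0, 0.462, 0.887, 0.0]
contact_force: [-0.0, -0.4, 1.6]
gripper_width: 0.786
grasp_force: 34.5
```

Call:
step_arm:
  increments:
    - [[0.3,0,0,0.5,0,0,0],[0.3,0,0,0.5,0,0,0]]

```text
t: 31.35
eef_pos: [0.4928, 0.3484, 0.1041]
tool_rot: [0.0, 0.462, 0.887, 0.001]
contact_force: [-1.3, -0.3, 4.8]
gripper_width: 0.785
grasp_force: 34.7
```

Call:
step_arm:
  increments:
    - [[0.65,0,0,0,0,0,0],[0.8,0,0,0,0,0,0],[1,0,0,0,0,0,0],[1,0,0,0,0,0,0],[1,0,0,-5,0,0,0],[1,0,0,-20,0,0,0],[1,0,0,-50,0,0,0],[1,0,0,-90,0,0,0],[1,0,0,-100,0,0,0],[1,0,0,-100,0,0,0]]

```text
t: 32.18
eef_pos: [0.4947, 0.3495, 0.2078]
tool_rot: [0.001, 0.462, 0.887, 0.004]
contact_force: [-0.0, 0.6, -1.0]
gripper_width: 0.999
grasp_force: 0.0
```

Call:
step_arm:
  increments:
    - [[1,-209,-138,0,0,0,23],[1,-209,-138,0,0,0,23],[1,-209,-138,0,0,0,23],[1,-209,-138,0,0,0,23],[1,-209,-138,0,0,0,23],[1,-209,-138,0,0,0,23],[1,-209,-138,0,0,0,23],[1,-209,-138,0,0,0,23]]

```text
t: 32.85
eef_pos: [0.4989, 0.0948, 0.203]
tool_rot: [-0.0, 0.632, 0.775, -0.0]
contact_force: [-0.4, 0.7, -0.7]
gripper_width: 1.0
grasp_force: 0.0
```

```bash
python3 - <<'E'
from h import *
cups(); stack(.068)
plan([(540,-130,180,-13),(527,-272.3,140,-27),(527,-272.3,35,-27)])
E
```

```text
top [ 526.8 -272.6] 0.88
top [ 538.4 -424.7] 0.88
side [ 538.6 -423.2] 0.9
side [ 526.9 -272. ] 0.87
stack top [489.9 344.3] 1.04 (142, 218, 36, 30) pred (140, 217, 35, 31)
t 33.0 p [499.1  99.5 203. ] F [-0.1  0.5 -0.7] w 1.001 gf 0.0 q7 0.05
(540, -130, 180, -13) [-233.0, -8.3, 23.0, -0.0, -0.0, 25.2] rows>=5.6
(527, -272.3, 140, -27) [-141.5, 19.5, 40.0, -0.0, 0.0, 14.0] rows>=3.6
(527, -272.3, 35, -27) [-0.0, 0.0, 105.0, -0.0, 0.0, -0.0] rows>=2.5
```

Call:
step_arm:
  increments:
    - [[1,-233,-8.3,23,0,0,25.2],[1,-233,-8.3,23,0,0,25.2],[1,-233,-8.3,23,0,0,25.2],[1,-233,-8.3,23,0,0,25.2],[1,-233,-8.3,23,0,0,25.2],[1,-233,-8.3,23,0,0,25.2],[1,-233,-8.3,23,0,0,25.2]]

```text
t: 33.63
eef_pos: [0.5398, -0.1374, 0.1801]
tool_rot: [0.002, 0.786, 0.619, -0.001]
contact_force: [1.0, -0.2, -0.1]
gripper_width: 0.998
grasp_force: 0.0
```

Call:
step_arm:
  increments:
    - [[1,-141.5,19.5,40,0,0,14],[1,-141.5,19.5,40,0,0,14],[1,-141.5,19.5,40,0,0,14],[1,-141.5,19.5,40,0,0,14],[1,-141.5,19.5,40,0,0,14],[1,-141.5,19.5,40,0,0,14],[1,-141.5,19.5,40,0,0,14],[1,-141.5,19.5,40,0,0,14]]

```text
t: 34.3
eef_pos: [0.5275, -0.2715, 0.1403]
tool_rot: [-0.0, 0.853, 0.523, 0.0]
contact_force: [1.0, 0.6, 0.0]
gripper_width: 0.999
grasp_force: 0.0
```

```bash
python3 - <<'E'
from h import *
cups(("side",)); 
plan([(527,-272.3,35,-27)])
E
```

```text
side [ 538.6 -423.3] 0.9
side [ 527.  -271.9] 0.87
t 34.4 p [ 527.4 -271.7  140.5] F [-0.5 -0.1 -1.1] w 1.001 gf 0.0 q7 0.27
(527, -272.3, 35, -27) [-0.8, -0.1, 105.5, -0.0, -0.1, 0.0] rows>=2.5
```

Call:
step_arm:
  increments:
    - [[1,-0.5,0,25,0,0,0],[1,-0.5,0,55,0,0,0],[1,-0.5,0,78,0,0,0],[1,-0.5,0,92,0,0,0],[1,-0.5,0,100,0,0,0],[1,-0.5,0,104,0,0,0],[1,-0.5,0,105,0,0,0],[1,-0.5,0,105,0,0,0]]

```text
t: 35.02
eef_pos: [0.5267, -0.2748, 0.0362]
tool_rot: [0.001, 0.854, 0.521, 0.0]
contact_force: [-0.2, -0.4, -0.0]
gripper_width: 1.003
grasp_force: 0.0
```

Call:
step_arm:
  increments:
    - [[0.75,0,0,0,0,0,0],[0.65,0,0,0,0,0,0],[0.6,0,0,0,0,0,0],[0.5,0,0,0,0,0,0],[0.3,0,0,0,0,0,0],[0.3,0,0,0,0,0,0],[0.3,0,0,0,0,0,0]]

```text
t: 35.6
eef_pos: [0.526, -0.2748, 0.0364]
tool_rot: [0.0, 0.854, 0.521, 0.0]
contact_force: [-3.1, 0.7, 6.8]
gripper_width: 0.774
grasp_force: 31.9
```

Call:
step_arm:
  increments:
    - [[0.3,0,0,-5,0,0,0],[0.3,0,0,-15,0,0,0],[0.3,0,0,-35,0,0,0],[0.3,0,0,-70,0,0,0],[0.3,0,0,-110,0,0,0],[0.3,0,0,-150,0,0,0],[0.3,0,0,-185,0,0,0],[0.3,0,0,-190,0,0,0],[0.3,0,0,-190,0,0,0]]

```text
t: 36.35
eef_pos: [0.5274, -0.2754, 0.2288]
tool_rot: [0.002, 0.854, 0.521, 0.002]
contact_force: [-0.1, -0.3, -1.8]
gripper_width: 0.766
grasp_force: 34.6
```

```bash
python3 - <<'E'
from h import *
plan([(530,-100,225,-10),(510,100,225,12),(491.2,347,220,35)])
E
```

```text
t 36.4 p [ 527.4 -275.4  228.8] F [-0.1 -0.3 -1.8] w 0.766 gf 34.6 q7 0.20
(530, -100, 225, -10) [157.2, -78.0, 3.5, 0.4, -0.0, -17.2] rows>=4.2
(510, 100, 225, 12) [193.5, -54.4, 0.2, -0.0, -0.0, -22.0] rows>=4.8
(491.2, 347, 220, 35) [245.5, 32.9, 5.2, -0.0, -0.1, -23.0] rows>=5.9
```

Call:
step_arm:
  increments:
    - [[0.3,25,-12,0,0,0,-3],[0.3,60,-30,0,0,0,-7],[0.3,95,-47,0,0,0,-11],[0.3,130,-64,0,0,0,-15],[0.3,157,-78,3,0,0,-17],[0.3,157,-78,3,0,0,-17]]

```text
t: 36.85
eef_pos: [0.5276, -0.0909, 0.22]
tool_rot: [-0.003, 0.763, 0.646, -0.0]
contact_force: [0.1, 0.2, -1.7]
gripper_width: 0.771
grasp_force: 34.6
```

Call:
step_arm:
  increments:
    - [[0.3,32,-9,0,0,0,-4],[0.3,68,-19,0,0,0,-8],[0.3,104,-29,0,0,0,-12],[0.3,140,-40,0,0,0,-16],[0.3,175,-50,0,0,0,-20],[0.3,193,-54,0,0,0,-22]]

```text
t: 37.35
eef_pos: [0.5074, 0.1051, 0.2209]
tool_rot: [-0.001, 0.627, 0.779, -0.001]
contact_force: [-0.2, 1.1, -2.5]
gripper_width: 0.768
grasp_force: 34.6
```

Call:
step_arm:
  increments:
    - [[0.3,38,5,0,0,0,-4],[0.3,76,10,0,0,0,-8],[0.3,114,15,0,0,0,-12],[0.3,152,20,0,0,0,-16],[0.3,190,26,0,0,0,-19],[0.3,220,30,0,0,0,-22],[0.3,238,32,0,0,0,-23],[0.3,246,33,0,0,0,-23],[0.3,246,33,0,0,0,-23],[0.3,246,33,0,0,0,-23]]

```text
t: 38.18
eef_pos: [0.492, 0.3454, 0.2218]
tool_rot: [0.0, 0.465, 0.885, -0.001]
contact_force: [0.1, -0.3, -1.7]
gripper_width: 0.77
grasp_force: 34.6
```

Call:
step_arm:
  increments:
    - [[0.3,0,0,0,0,0,0],[0.3,0,0,0,0,0,0],[0.3,0,0,0,0,0,0],[0.3,0,0,0,0,0,0]]

```text
t: 38.52
eef_pos: [0.4918, 0.3468, 0.2226]
tool_rot: [0.0, 0.464, 0.886, 0.0]
contact_force: [-0.3, -0.9, -2.2]
gripper_width: 0.77
grasp_force: 34.6
```

```bash
python3 - <<'E'
from h import *
plan([(493.1,347.3,152,35)])
E
```

```text
t 38.5 p [491.8 346.8 222.6] F [-0.3 -0.9 -2.2] w 0.770 gf 34.6 q7 0.01
(493.1, 347.3, 152, 35) [-0.3, 1.3, 70.6, 0.0, 0.0, -0.3] rows>=1.7
```

Call:
step_arm:
  increments:
    - [[0.3,-0.3,1.3,0,0,0,0],[0.3,-0.3,1.3,15,0,0,0],[0.3,-0.3,1.3,35,0,0,0],[0.3,-0.3,1.3,55,0,0,0],[0.3,-0.3,1.3,66,0,0,0],[0.3,-0.3,1.3,70,0,0,0],[0.3,-0.3,1.3,70,0,0,0]]

```text
t: 39.1
eef_pos: [0.4924, 0.3479, 0.1516]
tool_rot: [-0.0, 0.463, 0.886, -0.001]
contact_force: [-0.2, -0.6, -1.5]
gripper_width: 0.767
grasp_force: 34.6
```

```bash
python3 - <<'E'
from h import *
plan([(493.1,347.3,134,35)])
E
```

```text
t 39.1 p [492.4 347.9 151.6] F [-0.2 -0.6 -1.5] w 0.767 gf 34.6 q7 0.04
(493.1, 347.3, 134, 35) [-0.9, 0.3, 17.6, -0.1, 0.0, -0.2] rows>=0.4
```

Call:
step_arm:
  increments:
    - [[0.3,-0.8,0.3,3,0,0,0],[0.3,-0.8,0.3,6,0,0,0],[0.3,-0.8,0.3,9,0,0,0],[0.3,-0.8,0.3,12,0,0,0],[0.3,-0.8,0.3,14,0,0,0],[0.3,-0.8,0.3,16,0,0,0],[0.3,-0.8,0.3,17.5,0,0,0],[0.3,-0.8,0.3,18.5,0,0,0],[0.3,-0.8,0.3,18.5,0,0,0]]

```text
t: 39.85
eef_pos: [0.4933, 0.3477, 0.1337]
tool_rot: [-0.0, 0.463, 0.886, -0.0]
contact_force: [0.3, -0.1, -0.3]
gripper_width: 0.763
grasp_force: 34.6
```

Call:
step_arm:
  increments:
    - [[0.3,0,0,0.6,0,0,0],[0.3,0,0,0.6,0,0,0]]

```text
t: 40.02
eef_pos: [0.4935, 0.3479, 0.1333]
tool_rot: [0.0, 0.463, 0.886, 0.0]
contact_force: [-1.0, -0.1, -1.1]
gripper_width: 0.772
grasp_force: 34.6
```

Call:
step_arm:
  increments:
    - [[0.3,0,0,0.5,0,0,0],[0.3,0,0,0.5,0,0,0]]

```text
t: 40.18
eef_pos: [0.4934, 0.3478, 0.1328]
tool_rot: [-0.0, 0.463, 0.886, 0.0]
contact_force: [0.7, 0.3, -1.8]
gripper_width: 0.769
grasp_force: 34.6
```

Call:
step_arm:
  increments:
    - [[0.3,0,0,0.5,0,0,0],[0.3,0,0,0.5,0,0,0]]

```text
t: 40.35
eef_pos: [0.4936, 0.3479, 0.1325]
tool_rot: [0.0, 0.463, 0.886, 0.0]
contact_force: [-0.1, -0.0, 1.0]
gripper_width: 0.768
grasp_force: 34.8
```

Call:
step_arm:
  increments:
    - [[0.3,0,0,0.5,0,0,0],[0.3,0,0,0.5,0,0,0]]

```text
t: 40.52
eef_pos: [0.4939, 0.3482, 0.1324]
tool_rot: [0.0, 0.463, 0.886, 0.001]
contact_force: [0.3, -0.6, 2.7]
gripper_width: 0.768
grasp_force: 35.0
```

Contact came at TCP z = 132.4, as predicted. I'll release and fetch the last cup.

Call:
step_arm:
  increments:
    - [[0.65,0,0,0,0,0,0],[0.8,0,0,0,0,0,0],[1,0,0,0,0,0,0],[1,0,0,0,0,0,0],[1,0,0,-5,0,0,0],[1,0,0,-20,0,0,0],[1,0,0,-50,0,0,0],[1,0,0,-80,0,0,0],[1,0,0,-80,0,0,0]]

```text
t: 41.27
eef_pos: [0.4964, 0.3495, 0.2181]
tool_rot: [0.002, 0.464, 0.886, 0.005]
contact_force: [0.7, 0.5, 0.4]
gripper_width: 0.998
grasp_force: 0.0
```

Call:
step_arm:
  increments:
    - [[1,-209,-138,0,0,0,23],[1,-209,-138,0,0,0,23],[1,-209,-138,0,0,0,23],[1,-209,-138,0,0,0,23],[1,-209,-138,0,0,0,23],[1,-209,-138,0,0,0,23],[1,-209,-138,0,0,0,23],[1,-209,-138,0,0,0,23]]

```text
t: 41.93
eef_pos: [0.4995, 0.0946, 0.2123]
tool_rot: [0.0, 0.633, 0.774, 0.0]
contact_force: [-0.7, 1.1, 0.4]
gripper_width: 0.999
grasp_force: 0.0
```

Call:
step_arm:
  increments:
    - [[1,-233,-8.3,23,0,0,25.2],[1,-233,-8.3,23,0,0,25.2],[1,-233,-8.3,23,0,0,25.2],[1,-233,-8.3,23,0,0,25.2],[1,-233,-8.3,23,0,0,25.2],[1,-233,-8.3,23,0,0,25.2],[1,-233,-8.3,23,0,0,25.2],[1,-233,-8.3,23,0,0,25.2]]

```text
t: 42.6
eef_pos: [0.5393, -0.1326, 0.1885]
tool_rot: [0.0, 0.785, 0.619, -0.0]
contact_force: [-0.2, 0.5, -0.5]
gripper_width: 1.002
grasp_force: 0.0
```

```bash
python3 - <<'E'
from h import *
cups(); stack(.096)
plan([(530,-290,170,-28),(538.5,-424,140,-38)])
E
```

```text
top [ 538.3 -424.6] 0.88
side [ 538.6 -423.2] 0.9
stack top [488.9 338.7] 1.2 (137, 216, 42, 32) pred (134, 215, 37, 32)
stack side [483.4 315. ] 1.28 (240, 116, 22, 32) pred (238, 114, 23, 26)
t 42.8 p [ 539.3 -129.9  188.7] F [-0.  -0.1 -0.3] w 1.001 gf 0.0 q7 0.16
(530, -290, 170, -28) [-158.0, 27.5, 18.6, -0.0, -0.1, 14.8] rows>=3.9
(538.5, -424, 140, -38) [-114.3, 70.4, 30.0, -0.0, 0.1, 10.0] rows>=3.3
```

Call:
step_arm:
  increments:
    - [[1,-158,27.5,18.6,0,0,14.8],[1,-158,27.5,18.6,0,0,14.8],[1,-158,27.5,18.6,0,0,14.8],[1,-158,27.5,18.6,0,0,14.8],[1,-158,27.5,18.6,0,0,14.8],[1,-158,27.5,18.6,0,0,14.8]]

```text
t: 43.3
eef_pos: [0.5284, -0.2937, 0.1701]
tool_rot: [0.0, 0.859, 0.512, -0.0]
contact_force: [-0.3, 1.3, 0.5]
gripper_width: 1.001
grasp_force: 0.0
```

Call:
step_arm:
  increments:
    - [[1,-114.3,70.4,30,0,0,10],[1,-114.3,70.4,30,0,0,10],[1,-114.3,70.4,30,0,0,10],[1,-114.3,70.4,30,0,0,10],[1,-114.3,70.4,30,0,0,10],[1,-114.3,70.4,30,0,0,10],[1,-114.3,70.4,30,0,0,10],[1,-114.3,70.4,30,0,0,10]]

```text
t: 43.97
eef_pos: [0.5386, -0.4234, 0.1404]
tool_rot: [-0.001, 0.899, 0.438, 0.001]
contact_force: [0.1, 0.1, 0.4]
gripper_width: 1.0
grasp_force: 0.0
```

```bash
python3 - <<'E'
from h import *
cups(("side",)); 
plan([(538.5,-424,35,-38)])
E
```

```text
side [ 538.5 -423.2] 0.89
t 44.0 p [ 538.4 -423.8  140.5] F [ 0.4 -0.7 -0.4] w 0.997 gf 0.0 q7 0.31
(538.5, -424, 35, -38) [-0.2, 0.2, 105.5, -0.0, -0.1, -0.0] rows>=2.5
```

Call:
step_arm:
  increments:
    - [[1,1,0,25,0,0,0],[1,1,0,55,0,0,0],[1,1,0,78,0,0,0],[1,1,0,92,0,0,0],[1,1,0,100,0,0,0],[1,1,0,104,0,0,0],[1,1,0,105,0,0,0],[1,1,0,105,0,0,0]]

```text
t: 44.68
eef_pos: [0.5382, -0.4261, 0.0362]
tool_rot: [0.001, 0.9, 0.437, 0.0]
contact_force: [-0.4, 0.3, 0.2]
gripper_width: 1.001
grasp_force: 0.0
```

Call:
step_arm:
  increments:
    - [[0.75,0,0,0,0,0,0],[0.65,0,0,0,0,0,0],[0.6,0,0,0,0,0,0],[0.5,0,0,0,0,0,0],[0.3,0,0,0,0,0,0],[0.3,0,0,0,0,0,0],[0.3,0,0,0,0,0,0]]

```text
t: 45.27
eef_pos: [0.5379, -0.4262, 0.0368]
tool_rot: [0.0, 0.9, 0.437, 0.0]
contact_force: [-2.6, 1.5, 7.1]
gripper_width: 0.785
grasp_force: 31.5
```

Call:
step_arm:
  increments:
    - [[0.3,0,0,-5,0,0,0],[0.3,0,0,-15,0,0,0],[0.3,0,0,-35,0,0,0],[0.3,0,0,-70,0,0,0],[0.3,0,0,-110,0,0,0],[0.3,0,0,-150,0,0,0],[0.3,0,0,-190,0,0,0],[0.3,0,0,-205,0,0,0],[0.3,0,0,-205,0,0,0],[0.3,0,0,-205,0,0,0]]

```text
t: 46.1
eef_pos: [0.5378, -0.4258, 0.2415]
tool_rot: [0.001, 0.9, 0.437, 0.001]
contact_force: [-0.5, 0.5, -1.6]
gripper_width: 0.783
grasp_force: 34.3
```

```bash
python3 - <<'E'
from h import *
plan([(540,-250,240,-24),(530,-70,240,-8),(510,100,240,12),(492.5,347,240,35)])
E
```

```text
t 46.1 p [ 537.8 -425.8  241.5] F [-0.5  0.5 -1.6] w 0.783 gf 34.3 q7 0.25
(540, -250, 240, -24) [139.5, -107.1, 1.4, 0.1, -0.0, -14.2] rows>=4.2
(530, -70, 240, -8) [160.4, -82.3, -0.0, 0.0, -0.0, -16.0] rows>=4.3
(510, 100, 240, 12) [165.5, -43.5, -0.0, 0.0, -0.0, -20.0] rows>=4.1
(492.5, 347, 240, 35) [245.3, 34.2, -0.0, 0.0, 0.0, -23.0] rows>=5.9
```

Call:
step_arm:
  increments:
    - [[0.3,25,-19,0,0,0,-3],[0.3,55,-42,0,0,0,-6],[0.3,85,-65,0,0,0,-9],[0.3,115,-88,0,0,0,-12],[0.3,139.5,-107,0,0,0,-14.2]]

```text
t: 46.52
eef_pos: [0.5387, -0.246, 0.2379]
tool_rot: [-0.002, 0.837, 0.546, -0.001]
contact_force: [-0.3, 1.2, -1.3]
gripper_width: 0.787
grasp_force: 34.4
```

Call:
step_arm:
  increments:
    - [[0.3,32,-16,0,0,0,-3],[0.3,65,-33,0,0,0,-6],[0.3,98,-50,0,0,0,-10],[0.3,130,-67,0,0,0,-13],[0.3,160.4,-82.3,0,0,0,-16]]

```text
t: 46.93
eef_pos: [0.528, -0.0673, 0.2385]
tool_rot: [-0.001, 0.754, 0.657, -0.001]
contact_force: [0.5, 0.4, -1.6]
gripper_width: 0.787
grasp_force: 34.4
```

Call:
step_arm:
  increments:
    - [[0.3,33,-9,0,0,0,-4],[0.3,66,-17,0,0,0,-8],[0.3,99,-26,0,0,0,-12],[0.3,132,-35,0,0,0,-16],[0.3,165.5,-43.5,0,0,0,-20]]

```text
t: 47.35
eef_pos: [0.5079, 0.1015, 0.2386]
tool_rot: [-0.001, 0.628, 0.778, -0.001]
contact_force: [0.1, -0.1, -1.3]
gripper_width: 0.783
grasp_force: 34.4
```

Call:
step_arm:
  increments:
    - [[0.3,38,5,0,0,0,-4],[0.3,76,10,0,0,0,-8],[0.3,114,15,0,0,0,-12],[0.3,152,20,0,0,0,-16],[0.3,190,26,0,0,0,-19],[0.3,220,30,0,0,0,-22],[0.3,238,33,0,0,0,-23],[0.3,245,34,0,0,0,-23],[0.3,245,34,0,0,0,-23],[0.3,245,34,0,0,0,-23]]

```text
t: 48.18
eef_pos: [0.4926, 0.3445, 0.2395]
tool_rot: [0.0, 0.463, 0.886, -0.001]
contact_force: [1.0, -0.3, -1.3]
gripper_width: 0.784
grasp_force: 34.4
```

Call:
step_arm:
  increments:
    - [[0.3,0,0,0,0,0,0],[0.3,0,0,0,0,0,0],[0.3,0,0,0,0,0,0],[0.3,0,0,0,0,0,0]]

```text
t: 48.52
eef_pos: [0.4926, 0.3458, 0.2405]
tool_rot: [0.0, 0.463, 0.887, 0.0]
contact_force: [-0.2, 0.6, -1.0]
gripper_width: 0.787
grasp_force: 34.4
```

```bash
python3 - <<'E'
from h import *
plan([(493.2,348.3,180,35)])
E
```

```text
t 48.5 p [492.6 345.8 240.5] F [-0.2  0.6 -1. ] w 0.787 gf 34.4 q7 0.01
(493.2, 348.3, 180, 35) [1.7, 1.9, 60.5, 0.0, 0.0, -0.1] rows>=1.5
```

Call:
step_arm:
  increments:
    - [[0.3,0.8,1.9,0,0,0,0],[0.3,0.8,1.9,15,0,0,0],[0.3,0.8,1.9,35,0,0,0],[0.3,0.8,1.9,50,0,0,0],[0.3,0.8,1.9,58,0,0,0],[0.3,0.8,1.9,60,0,0,0],[0.3,0.8,1.9,60,0,0,0]]

```text
t: 49.1
eef_pos: [0.4933, 0.3485, 0.18]
tool_rot: [-0.0, 0.462, 0.887, -0.0]
contact_force: [0.2, 0.8, -1.0]
gripper_width: 0.787
grasp_force: 34.4
```

```bash
python3 - <<'E'
from h import *
plan([(493.2,348.3,162,35)])
E
```

```text
t 49.1 p [493.3 348.5 180. ] F [ 0.2  0.8 -1. ] w 0.787 gf 34.4 q7 0.03
(493.2, 348.3, 162, 35) [-0.1, -0.2, 18.0, -0.0, 0.0, -0.0] rows>=0.4
```

Call:
step_arm:
  increments:
    - [[0.3,0,0,3,0,0,0],[0.3,0,0,6,0,0,0],[0.3,0,0,9,0,0,0],[0.3,0,0,12,0,0,0],[0.3,0,0,14,0,0,0],[0.3,0,0,16,0,0,0],[0.3,0,0,17.5,0,0,0],[0.3,0,0,18,0,0,0],[0.3,0,0,18,0,0,0]]

```text
t: 49.85
eef_pos: [0.4932, 0.3485, 0.162]
tool_rot: [-0.0, 0.462, 0.887, -0.0]
contact_force: [-0.5, -0.2, -2.4]
gripper_width: 0.785
grasp_force: 34.4
```

Call:
step_arm:
  increments:
    - [[0.3,0,0,0.7,0,0,0],[0.3,0,0,0.7,0,0,0]]

```text
t: 50.02
eef_pos: [0.4933, 0.3487, 0.1615]
tool_rot: [0.0, 0.462, 0.887, 0.0]
contact_force: [-0.5, -0.5, -2.2]
gripper_width: 0.786
grasp_force: 34.4
```

Call:
step_arm:
  increments:
    - [[0.3,0,0,0.6,0,0,0],[0.3,0,0,0.6,0,0,0]]

```text
t: 50.18
eef_pos: [0.4934, 0.3487, 0.161]
tool_rot: [0.0, 0.462, 0.887, 0.0]
contact_force: [-0.0, 0.3, -0.5]
gripper_width: 0.783
grasp_force: 34.4
```

Call:
step_arm:
  increments:
    - [[0.3,0,0,0.5,0,0,0],[0.3,0,0,0.5,0,0,0]]

```text
t: 50.35
eef_pos: [0.4936, 0.3489, 0.1609]
tool_rot: [0.0, 0.462, 0.887, 0.0]
contact_force: [-0.6, -0.0, 1.9]
gripper_width: 0.785
grasp_force: 34.6
```

Call:
step_arm:
  increments:
    - [[0.3,0,0,0.4,0,0,0],[0.65,0,0,0.4,0,0,0],[0.8,0,0,0,0,0,0],[1,0,0,0,0,0,0],[1,0,0,0,0,0,0],[1,0,0,-5,0,0,0],[1,0,0,-20,0,0,0],[1,0,0,-50,0,0,0],[1,0,0,-90,0,0,0],[1,0,0,-90,0,0,0]]

```text
t: 51.18
eef_pos: [0.4968, 0.3506, 0.2582]
tool_rot: [0.002, 0.462, 0.887, 0.006]
contact_force: [2.3, 0.4, 0.8]
gripper_width: 0.997
grasp_force: 0.0
```

Call:
step_arm:
  increments:
    - [[1,-209,-138,0,0,0,23],[1,-209,-138,0,0,0,23],[1,-209,-138,0,0,0,23],[1,-209,-138,0,0,0,23],[1,-209,-138,0,0,0,23],[1,-209,-138,0,0,0,23],[1,-209,-138,0,0,0,23]]

```text
t: 51.77
eef_pos: [0.5002, 0.0887, 0.2512]
tool_rot: [0.001, 0.634, 0.773, -0.001]
contact_force: [-0.2, -0.1, -0.5]
gripper_width: 1.001
grasp_force: 0.0
```

Call:
step_arm:
  increments:
    - [[1,-233,-8,0,0,0,25],[1,-233,-8,0,0,0,25],[1,-233,-8,0,0,0,25],[1,-233,-8,0,0,0,25],[1,-233,-8,0,0,0,25],[1,-233,-8,0,0,0,25],[1,-233,-8,0,0,0,25],[1,-233,-8,0,0,0,25]]

```text
t: 52.43
eef_pos: [0.5407, -0.133, 0.2506]
tool_rot: [0.0, 0.784, 0.621, -0.0]
contact_force: [-0.1, 1.2, -0.3]
gripper_width: 1.004
grasp_force: 0.0
```

```bash
python3 - <<'E'
from h import *
cups()
S=(.4915,.3495)
for n in("top","side"):
  c=bot.read_camera(n)
  for h in blobs(c,"cup"):
    x,y,w,hh=cv2.boundingRect(h); u,v=pix(c,(*S,.15))
    if abs(x+w/2-u)<40 and abs(y+hh/2-v)<40:
      print(n,"box",(x,y,x+w,y+hh))
      for k in range(4):
        b=cv2.boundingRect(hull(c,"cup",*S,.04+.028*k)); print(k,(b[0],b[1],b[0]+b[2],b[1]+b[3]))
  hsv=cv2.cvtColor(c["image"],cv2.COLOR_RGB2HSV)
  # scoop: bright tan pixels along its predicted line on the lid
  a=np.radians(-40.1)
  for k in(-80,-50,0,40,75):
    X=(.487+k/1e3*np.cos(a),.140+k/1e3*np.sin(a),.099); q=pix(c,X).round().astype(int); print(n,k,q,hsv[q[1],q[0]])
  for h in blobs(c,"lid",150):
    p,r=fit(c,h,"closed")
    if np.hypot(p[0]-.487,p[1]-.141)<.03: print("caddy",(p*1e3).round(1),round(r,2))
plan([])
E
```

```text
top box (130, 214, 179, 248)
0 (146, 218, 179, 248)
1 (140, 217, 175, 247)
2 (135, 215, 171, 246)
3 (128, 212, 166, 245)
top -80 [227 262] [ 19 132  79]
top -50 [236 252] [ 18 132  79]
top 0 [250 236] [ 19 124  78]
top 40 [261 223] [ 18 128 141]
top 75 [271 212] [ 18 132 145]
caddy [476.4 127.6] 0.47
side box (227, 54, 262, 148)
0 (240, 130, 263, 156)
1 (239, 122, 262, 148)
2 (238, 114, 261, 140)
3 (237, 105, 261, 132)
side -80 [246 163] [ 21 125 118]
side -50 [256 164] [ 21 123 116]
side 0 [272 166] [ 21 131 117]
side 40 [285 168] [ 21 109 204]
side 75 [297 170] [ 22 122 188]
caddy [483.  129.1] 0.76
t 52.6 p [ 540.9 -129.5  250.3] F [ 0.  -0.   0.2] w 1.001 gf 0.0 q7 0.12
```

```bash
python3 -c "
from station import bot
print(bot.hand_in())"
```

```text
the job is handed in; nothing more can be done
None
```

I handed the job in at about 53 s: the lid is on the caddy, the scoop is balanced on the lid, and all four cups are nested in the stand. I left the whisk alone. The hand-in gave no verdict, and my last check was by pixel measurements because my 14 pictures were used up.

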